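Make up a rail-and-nut kit under the swing-arm bench lamp

ROBOT

A 6-joint arm with a two-finger parallel gripper is mounted at the origin on the work surface. World frame = base frame: x ahead of the robot, y to its left, z up, the work surface at z = 0. Lengths are in mm, angles in degrees, forces in N, time in s.
With the tool pointing down it reaches from about 300 to 850 mm from the base axis. Payload 4.2 kg.
Tool frame: the origin (TCP) lies at the very end of the fingers, on their centre line; the grasp point (between the pads) lies 19 mm behind it; z points along the fingers, y is the line along which they close (so a half turn about z gives the same grasp; the last joint's range is limited). The gripper opens to 91 mm and grips with 3 to 60 N. Pads are 32 mm wide; open, the fingers measure 118 mm over their backs; the gripper's body (76 mm by 178 mm) begins 60 mm behind the grasp point.
Start: joints at [-70.015, 18.312, 89.639, -0, 72.044, -1.146], TCP at [207.29, -536.353, 213.976] pointing down, gripper open.
Joint ranges: [-177.97, 177.97], [-48.28, 115.42], [12.27, 149.76], [-77.06, 257.06], [2.81, 150.46], [-146.56, 146.56]. Speed limits (degrees/s): [147.25, 147.25, 180, 180, 180, 180].

INTERFACE

Orientations are given as [roll, pitch, yaw] about the fixed x, y, z axes, in that order (R = Rz(yaw) Ry(pitch) Rx(roll)).
In Python, from workcell import env, grab_frame gives the robot as it stands. The module is installed in compiled form; this text tells all that it offers.
- The arm moves only by the tool move_arm, never from a script. Its argument "plan" is a list of rows, each an object of numbers: "tx", "ty", "tz": the shift along the tool's x, y, z in cm; "wx", "wy", "wz": the turn, a rotation vector about the tool's x, y, z in rad. In form: [{"tx": .., "ty": .., "tz": .., "wx": .., "wy": .., "wz": ..}, ...]. A call has 1 to 12 rows; each row shifts and turns the commanded pose from where the row before left it, along the tool's axes as they then stand; what a row does not reach is not made up. A row lasts 1/12 s, in which the tool goes at most 41.7 mm and 7.16 degrees, less where a joint would pass 70% of its speed; a pose out of reach is approached as far as the arm can. A call is refused whole if a number of a shift passes 4.17 or a number of a turn 0.125, either way. A call with a gripper value outside its range is refused whole. "gripper" is the finger opening in cm, from 0 to 9.12, set as the call begins (left out, the last holds). The fingers move at their own pace and stop on an object; "force" is the grip in N (left out, the last holds). Time passes only in rows, so rows that do not move let the fingers close. It gives the time, the measured TCP pose, the force, the opening and the grip force at its end, in the units of the state.
- env.state(): the state, without advancing time (a new reading comes with each control period).
- grab_frame(name): name is "scene" or "side" or "wrist"; returns a dict with "color" (420x560x3 uint8, red, green, blue), "vfov" (degrees; the focal length in pixels is half the picture's height over the tangent of half this angle, whatever the lens; pixels are square), "cx", "cy" (the principal point, pixels), "view" (4x4, takes a point from world to camera coordinates). Camera axes: x right, y up, looking along -z (the intrinsics and any distortion apply to the point x, -y, -z); pixel columns grow to the right and rows downward; lengths in mm; the calibration is good to about 2 mm. The wrist camera is an equidistant fisheye: a pixel r from the principal point sees the ray r / f radians off the axis. A picture is of the moment at which its call begins. There is no depth.
- env.job_done(): hands the job in; it is judged then, once.
The state is a dict: "time_s": time; "qpos": joint angles; "qvel": joint speeds; "effort": joint torques, N m; "ee_pos": TCP position; "ee_rot": TCP orientation; "force": force on the tool from outside, world axes, zero at the start; "torque": the same for the moment, N m; "gripper_width": finger opening in mm; "gripper_force": force on a finger pad.
Only numpy, scipy, OpenCV 4.12 (cv2) and the standard library are available. Lean on these libraries where they do the work, as an engineer would, in place of code of your own. Each camera call takes 0.05 s, during which the arm holds its last target. There are 200 camera calls.

TASK

Make up the next frame kit: swing the bench lamp aside so that its head is right clear of the plywood tray, then lay every walnut rail from the green mat flat on the floor of the tray's wide bay, none on top of another, and empty all the barrel nuts from the scoop into the tray's narrow bay. Stand the empty scoop upright on the bench again, and only when the tray is filled bring the lamp back so that its head is over the middle of the tray for checking. Leave the hand plane, the glue and the try square where they are.

Things in the scene. Friction and masses are not known exactly. Their poses are not given: they have to be found in the camera images.
- tray: Open plywood kit tray with a grey floor, fixed, 232 mm along its x, 264 mm along its y, 45 mm high; floor, walls, divider 8 mm thick. Origin: centre of its underside, at bench level. A divider along x at y = +30 mm makes a wide rail bay (y -124 to +26 mm) and a narrow nut bay (y +34 to +124 mm), both x -108 to +108 mm.
- tray_mid (a point): Middle of the whole tray, on its floor (8 mm above the bench).
- rail_bay (a point): Centre of the floor of the rail bay (150 mm along the tray's y by 216 mm along its x), the right-hand bay seen from the robot; rails lie in it with their length along the tray's y.
- nut_bay (a point): Centre of the floor of the nut bay (90 mm along the tray's y by 216 mm along its x), the left-hand bay seen from the robot.
- lamp_arm (a joint): Swing of the lamp's white arm (24 mm wide, 209 to 243 mm above the bench) about its upright post at the bench's far edge, 320 mm from the lamp grip; rad, 0 = arm pointing at the robot (-x), positive = counter-clockwise from above (head goes to -y); stops at -1.25 and +1.25. Light friction hinge (about 1 N at the head moves it); stays where it is left.
- lamp_grip (a point): Lamp head: white disc 110 mm across, 202 to 230 mm above the bench, with a round black upright grip 16 mm thick on its middle, up to 288 mm (top 6 mm: red cap 19 mm wide; low cooling fins round its foot up to 239 mm). This point is on the grip's axis, 262 mm above the bench, where it can be pinched from above. Moves with the arm.
- mat: Green cutting mat on the bench, 340 x 170 x 3 mm, fixed; the rails start on it. Origin: centre of its underside.
- scoop: Steel scoop holding the nuts: open flared cup, 46 mm across at its flat base, 90 mm at the rim, 46 mm high, walls 3 mm. Origin: centre of the cup's underside, z up. A straight handle runs along +x: its wooden grip, 11 mm wide (y), 14 mm high, spans x = 63 to 148 mm, its middle line 43 mm above the base. About 0.16 kg empty.
- plane: Hand plane, dark steel with wooden knob and tote, 235 x 58 mm, about 100 mm high. Bystander, loose. Origin: centre of its underside.
- glue: Yellow glue bottle with orange cap, 60 mm across, 165 mm high. Bystander, loose. Origin: centre of its underside.
- square: Try square lying flat, dark stock 110 x 30 x 20 mm (along x) with a steel blade 180 mm long along +y. Bystander, loose. Origin: centre of the stock's underside.
- rail0: Short walnut rail, 130 mm long (its y), 24 mm wide (x), 20 mm thick (z), about 45 g, two dark holes in its top; starts lying on the mat. Origin: its centre. Two to four rails are present.
- rail1: Short walnut rail, 130 mm long (its y), 24 mm wide (x), 20 mm thick (z), about 45 g, two dark holes in its top; starts lying on the mat. Origin: its centre. Two to four rails are present.
- rail2: Short walnut rail, 130 mm long (its y), 24 mm wide (x), 20 mm thick (z), about 45 g, two dark holes in its top; starts lying on the mat. Origin: its centre. Two to four rails are present.
- rail3: Short walnut rail, 130 mm long (its y), 24 mm wide (x), 20 mm thick (z), about 45 g, two dark holes in its top; starts lying on the mat. Origin: its centre. Two to four rails are present.
- nut0: Brass barrel nut, a cylinder 14 mm across and 18 mm long, 18 g; starts in the scoop. Origin: its centre; z along its length.
- nut1: Brass barrel nut, a cylinder 14 mm across and 18 mm long, 18 g; starts in the scoop. Origin: its centre; z along its length.
- nut2: Brass barrel nut, a cylinder 14 mm across and 18 mm long, 18 g; starts in the scoop. Origin: its centre; z along its length.
- nut3: Brass barrel nut, a cylinder 14 mm across and 18 mm long, 18 g; starts in the scoop. Origin: its centre; z along its length.
- nut4: Brass barrel nut, a cylinder 14 mm across and 18 mm long, 18 g; starts in the scoop. Origin: its centre; z along its length.
- nut5: Brass barrel nut, a cylinder 14 mm across and 18 mm long, 18 g; starts in the scoop. Origin: its centre; z along its length.
There are look-alikes about, which are no part of the job. Leave any blue or turquoise look-alike of the rail0 alone.

How it is judged (in metres and radians):
On the way, in this order (a step that is already met when the one before it is completed fails the run):
1. the lamp head is swung wholly clear of the tray, to either side (grip more than 187 mm to the side of the tray's middle) ((y of lamp_grip in the frame of tray above 0.187 m or y of lamp_grip in the frame of tray below -0.187 m)), for 0.2 s.
2. every rail lies on the floor of the wide bay and every nut is in the narrow bay (x of rail0 in the frame of tray between -0.108 and 0.108 m and y of rail0 in the frame of tray between -0.124 and 0.026 m and z of each of rail0, rail1, rail2, rail3 in the frame of tray below 0.027 m and x of rail1 in the frame of tray between -0.108 and 0.108 m and y of rail1 in the frame of tray between -0.124 and 0.026 m and x of rail2 in the frame of tray between -0.108 and 0.108 m and y of rail2 in the frame of tray between -0.124 and 0.026 m and x of rail3 in the frame of tray between -0.108 and 0.108 m and y of rail3 in the frame of tray between -0.124 and 0.026 m and x of nut0 in the frame of tray between -0.108 and 0.108 m and y of nut0 in the frame of tray between 0.034 and 0.124 m and z of each of nut0, nut1, nut2, nut3, nut4, nut5 in the frame of tray below 0.045 m and x of nut1 in the frame of tray between -0.108 and 0.108 m and y of nut1 in the frame of tray between 0.034 and 0.124 m and x of nut2 in the frame of tray between -0.108 and 0.108 m and y of nut2 in the frame of tray between 0.034 and 0.124 m and x of nut3 in the frame of tray between -0.108 and 0.108 m and y of nut3 in the frame of tray between 0.034 and 0.124 m and x of nut4 in the frame of tray between -0.108 and 0.108 m and y of nut4 in the frame of tray between 0.034 and 0.124 m and x of nut5 in the frame of tray between -0.108 and 0.108 m and y of nut5 in the frame of tray between 0.034 and 0.124 m), for 0.2 s.
3. the lamp head is back over the middle of the tray (horizontal distance between lamp_grip and tray_mid below 0.06 m), for 0.2 s.
At the end, for the whole second after the job is handed in: Each rail's centre is inside the wide bay and at most 27 mm above the bench (not on another rail); each nut is inside the narrow bay, below its rim; the scoop stands upright (within 0.15 rad), still, on the bench itself; the still lamp's grip is within 60 mm, seen from above, of the tray's middle (all of step 2 and horizontal distance between lamp_grip and tray_mid below 0.06 m and angle between scoop's own z axis and vertical below 0.15 rad and height (world z) of scoop below 0.006 m and linear speed of scoop below 0.03 m/s and velocity of joint lamp_arm between -0.05 and 0.05 rad/s); the robot touches nothing.
It fails at once if the hand plane is shifted by more than 30 mm (distance of plane from where it was at the start of the episode above 0.03 m).
It fails at once if the glue bottle is shifted by more than 30 mm (distance of glue from where it was at the start of the episode above 0.03 m).
It fails at once if the try square is shifted by more than 30 mm (distance of square from where it was at the start of the episode above 0.03 m).
Of rail0, rail1, rail2, rail3 only 2 to 4 are there at a start; the rules pass over those that are not, and their reading is None.
At some moment in a run one of rail0, rail1, rail2, rail3 may be knocked a few centimetres aside while the robot is not near it.
It also fails if it takes over 208 s, if anything falls off the work surface, if the arm or the gripper's body presses on something with over 40 N, if the wrist force passes 120 N, or if a joint passes its speed limit or range.

## Working session

There is one attempt and no reset: what is moved stays moved. The work goes in short steps, Python scripts to look and compute and a tool call to move; the robot and the scene stay as the last step left them, time stands still between calls to the robot, and variables do not carry over. Pictures are saved under pics/ and viewed, at most 14 in all, crops included, and the job is handed in when it is done.

Besides the shell and the picture viewer there is one more tool, called after ">>>" as a command line: name --argument value ..., lists and objects as JSON in quotes. move_arm: Moves the arm, as the interface text tells. Its arguments: {"type":"object","properties":{"plan":{"type":"array","items":{"type":"object","properties":{"tx":{"type":"number"},"ty":{"type":"number"},"tz":{"type":"number"},"wx":{"type":"number"},"wy":{"type":"number"},"wz":{"type":"number"}}}},"gripper":{"type":"number"},"force":{"type":"number"}},"required":["plan"]}

```bash
mkdir -p pics; cat > h.py <<'E'
import numpy as np, cv2
from workcell import env, grab_frame
from scipy.spatial.transform import Rotation as R
def cam(n,save=None):
    f=grab_frame(n); f['name']=n
    f['f']=f['color'].shape[0]/2/np.tan(np.radians(f['vfov'])/2)
    if save: cv2.imwrite('pics/'+save+'.png',f['color'][:,:,::-1])
    return f
def ray(f,u,v):
    V=np.array(f['view']);a=(u-f['cx'])/f['f'];b=(v-f['cy'])/f['f']
    if f['name']=='wrist':
        r=np.hypot(a,b); s=np.sin(r)/r if r>1e-9 else 1.
        d=np.array([a*s,-b*s,-np.cos(r)])
    else: d=np.array([a,-b,-1.])
    d=V[:3,:3].T@d; o=-V[:3,:3].T@V[:3,3]
    return o,d/np.linalg.norm(d)
def onz(f,u,v,z):
    o,d=ray(f,u,v); return o+d*(z-o[2])/d[2]
def proj(f,p):
    V=np.array(f['view']);c=V[:3,:3]@np.array(p,float)+V[:3,3]; x,y,z=c[0],-c[1],-c[2]
    if f['name']=='wrist':
        h=np.hypot(x,y);t=np.arctan2(h,z);k=t/h if h>1e-9 else 0
        return f['cx']+f['f']*x*k,f['cy']+f['f']*y*k
    return f['cx']+f['f']*x/z,f['cy']+f['f']*y/z
def tri(*rs):
    A=0;b=0
    for o,d in rs:
        P=np.eye(3)-np.outer(d,d);A=A+P;b=b+P@o
    p=np.linalg.solve(A,b)
    return p,[np.linalg.norm((np.eye(3)-np.outer(d,d))@(p-o)) for o,d in rs]
E
python3 - <<'E'
from h import *
np.set_printoptions(precision=1,suppress=True)
for n in('scene','side','wrist'):
    f=cam(n,n+'0');print(n,f['vfov'],f['cx'],f['cy'],ray(f,280,210))
s=env.state();print(s['ee_pos'],s['ee_rot'],s['time_s'],s['gripper_width'])
E
```

```text
scene 42.87704938691034 283.4395329751062 212.98098095878632 (array([1431.4,  770.1,  999.5]), array([-0.6, -0.6, -0.6]))
side 57.8031160010342 275.0366449621747 207.77808898094537 (array([ 349.6, -941.5, 1175.5]), array([ 0.1,  0.7, -0.7]))
wrist 65.70646984690485 278.8317206082612 215.5404259880133 (array([ 280.4, -507.5,  384.1]), array([-0.2, -0.1, -1. ]))
[ 207.2 -536.   213.3] [-179.9   -0.    21.1] 0.15 91.10947384561064
```

View pics/scene0.png

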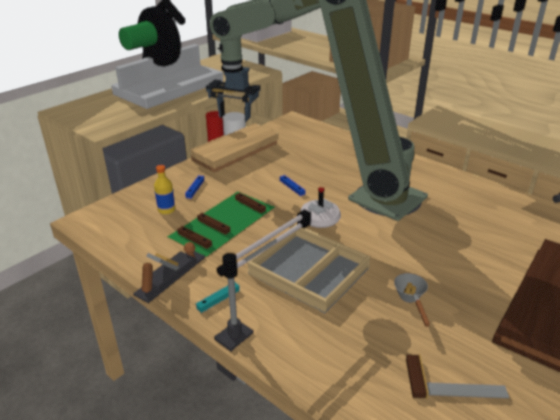

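View pics/side0.png

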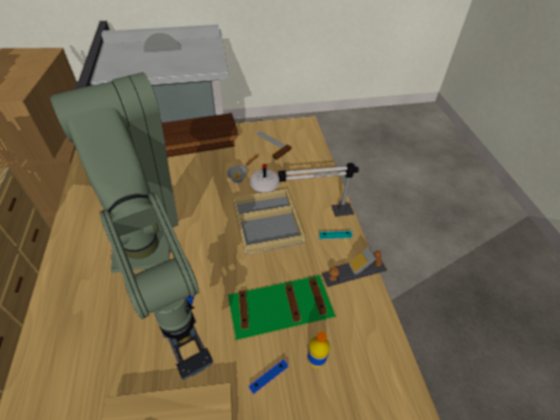

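View pics/wrist0.png

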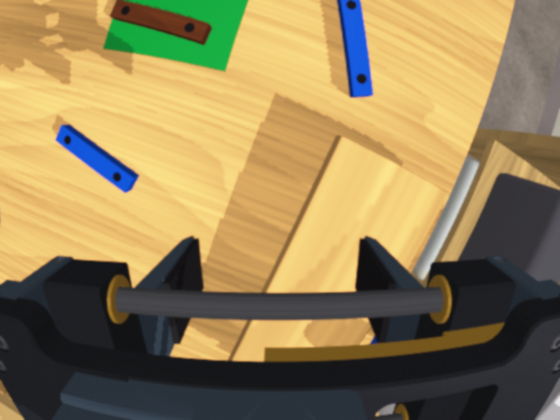

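Scene view: three walnut rails on the mat at about (250,204), (213,223) and (194,236). The lamp head is at (320,210), the tray at (308,267), and the scoop at (410,288) with its handle toward (427,322). Blue and turquoise look-alikes lie outside the mat. Side view: rails at (244,308), (293,300) and (318,296), lamp grip cap at (265,167), scoop at (237,174). The wrist view shows one rail at (160,20).

```bash
cat > m.py <<'E'
from h import *
np.set_printoptions(precision=1,suppress=True)
def hsv(f): return cv2.cvtColor(f['color'],cv2.COLOR_RGB2HSV)
def blobs(m,amin=30):
    n,l,s,c=cv2.connectedComponentsWithStats(m.astype(np.uint8))
    return [(c[i],s[i,4],np.argwhere(l==i)[:,::-1]) for i in range(1,n) if s[i,4]>=amin]
def matmask(f):
    h=hsv(f);g=(abs(h[...,0].astype(int)-67)<14)&(h[...,1]>150)
    b=max(blobs(g),key=lambda b:b[1]);m=np.zeros(g.shape,np.uint8)
    hull=cv2.convexHull(b[2].astype(np.int32));cv2.fillConvexPoly(m,hull,1)
    return m,hull
def rails(f,z=23.):
    m,hull=matmask(f);h=hsv(f)
    r=(m>0)&((h[...,0]<20)|(h[...,0]>165))&(h[...,2]<150)&~((abs(h[...,0].astype(int)-67)<20)&(h[...,1]>120))
    out=[]
    for c,a,p in blobs(r,60):
        P=np.array([onz(f,u,v,z-8)[:2] for u,v in p]);(x,y),(w,hh),an=cv2.minAreaRect(P.astype(np.float32))
        if w<hh: an+=90;w,hh=hh,w
        out.append((c,a,np.array([x,y,max(w,hh),min(w,hh),an])))
    return out,hull
E
python3 - <<'E'
from m import *
F={n:cam(n) for n in('scene','side')}
for n,f in F.items():
    o,hull=rails(f)
    print(n)
    for c,a,r in o: print(c,a,r, )
    P=np.array([onz(f,*p[0],3.)[:2] for p in hull]);print('mat',cv2.minAreaRect(P.astype(np.float32)))
    h=hsv(f)
    red=((h[...,0]<6)|(h[...,0]>174))&(h[...,1]>170)&(h[...,2]>70)
    for c,a,p in blobs(red,6): print('red',c,a)
S=F['scene'];D=F['side']
for a,b in [((250,204),(244,308)),((213,223),(293,300)),((194,236),(318,296))]: print(tri(ray(S,*a),ray(D,*b)))
# enlarged crops
c=[cv2.resize(S['color'][190:340,220:440],None,fx=3.6,fy=3.6,interpolation=2),cv2.resize(D['color'][120:260,200:380],None,fx=4,fy=4,interpolation=2)]
for i,k in enumerate(c): cv2.imwrite(f'pics/c{i}.png',k[:600,:800,::-1])
E
```

```text
scene
[213.9 223.6] 207 [ 528.  -321.3  125.3   30.    92.6]
[199.4 239.3] 160 [ 615.9 -301.1  107.6   29.6   94.2]
mat ((500.8727722167969, -321.593017578125), (298.6943359375, 153.3603057861328), 4.926746845245361)
red [213.7 125.3] 366
red [320.8 189.4] 16
side
[317.4 296.4] 210 [ 608.7 -318.4  132.1   20.8   93.5]
[292.5 302.8] 206 [ 519.5 -328.6  131.6   20.1   92. ]
[243.2 309.4] 193 [ 353.3 -326.3  131.2   17.8   88.6]
mat ((478.568603515625, -327.39508056640625), (331.5442810058594, 162.70208740234375), 4.594695091247559)
red [264.1 165.9] 8
(array([ 358.1, -322.4,    7.2]), [np.float64(2.1532757304353756), np.float64(2.153275730435259)])
(array([ 525.2, -323.7,   15.5]), [np.float64(2.4862183736721337), np.float64(2.4862183736721004)])
(array([ 611.4, -319.6,   12.8]), [np.float64(0.3627522537058249), np.float64(0.36275225370593966)])
```

View pics/c0.png

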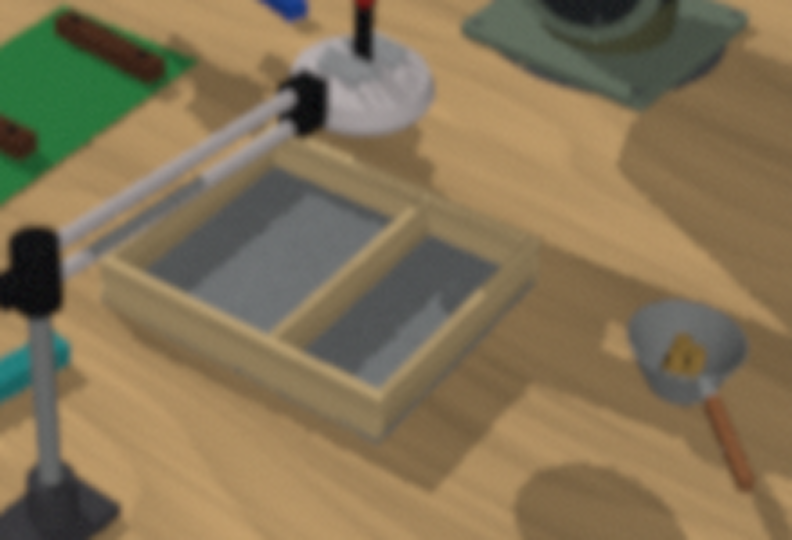

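View pics/c1.png

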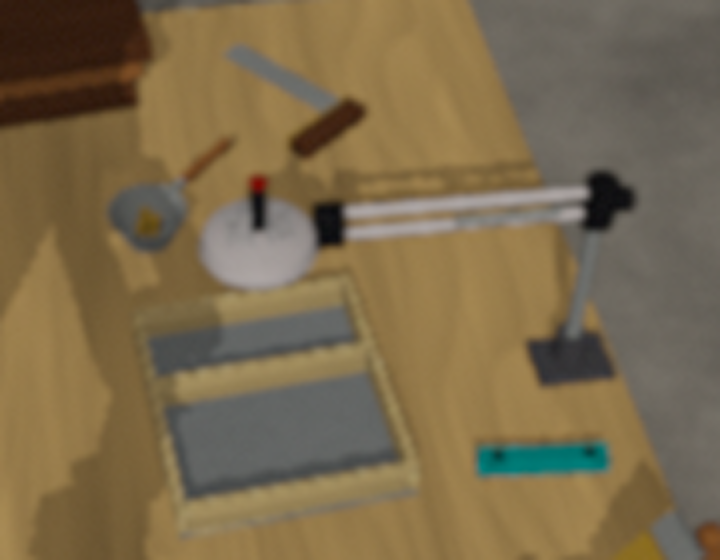

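Crop c0 (scene, 3.6×): tray rim corners at about (104,262), (380,402), (538,242) and (278,142); scoop rim centre (687,340), handle end (745,487), lamp cap (365,4). Crop c1 (side, 4×): rim corners (136,320), (345,277), (418,477) and (183,525); scoop rim centre (148,212), handle end (231,141).

```bash
python3 - <<'E'
from m import *
S=cam('scene');D=cam('side')
s=lambda u,v:(220+u/3.6,190+v/3.6)
d=lambda u,v:(200+u/4,120+v/4)
def T(n,a,b):
    p,r=tri(ray(S,*a),ray(D,*b));print(n,p,'res',round(r[0],1));return p
T('cap',(320.8,189.4),(264.1,165.9))
T('trayFarR',s(104,262),d(418,477));T('trayFarL',s(380,402),d(345,277));T('trayNearL',s(538,242),d(136,320));T('trayNearR',s(278,142),d(183,525))
for q,f,L in(('s',S,[s(104,262),s(380,402),s(538,242),s(278,142)]),('d',D,[d(418,477),d(345,277),d(136,320),d(183,525)])):
    P=np.array([onz(f,*p,45.)[:2] for p in L]);print(q,P.tolist(),P.mean(0),cv2.minAreaRect(P.astype(np.float32)))
T('scooprim',s(687,340),d(148,212))
T('handle end',s(745,487),d(231,141));T('grip start',s(708,398),d(187,177))
T('post top',s(33,232),d(607,178))
for f in(S,D):
    h=hsv(f)
    m=(h[...,0]<14)&(h[...,1]>140)&(h[...,2]>70)
    roi=np.zeros(m.shape,bool)
    if f is S: roi[290:335,405:440]=1
    else: roi[150:172,242:262]=1
    for c,a,p in blobs(m&roi,6):print('handle',c,a,p.min(0),p.max(0), onz(f,*c,43.))
print(matmask(S)[1].shape)
E
```

```text
cap [485.7  68.  281.7] res 1.3
trayFarR [611.5 -84.8  31.7] res 2.8
trayFarL [594.3 181.2  37.9] res 1.7
trayNearL [366.7 160.3  33.9] res 2.5
trayNearR [385.3 -96.2  20.1] res 3.4
s [[620.0341075335277, -72.16542643145351], [602.3429806591229, 185.00510109021945], [375.8607654276004, 167.8136659445695], [408.1486941707112, -73.40799370272896]] [501.6  51.8] ((498.85711669921875, 47.893150329589844), (227.13369750976562, 257.7718200683594), 4.340789794921875)
d [[610.6057110513466, -96.68717133511711], [591.6029572560817, 175.57375449432334], [368.3439127616603, 147.23228641034848], [387.0651125632444, -117.02478877738395]] [489.4  27.3] ((489.3340759277344, 29.27448272705078), (224.70375061035156, 277.412841796875), 4.052333831787109)
scooprim [396.2 313.4  41.1] res 0.4
handle end [502.4 419.4  41.7] res 0.6
grip start [445.2 358.7  46. ] res 0.2
post top [807.4  58.8 254.6] res 1.0
handle [422.2 312.6] 95 [417 301] [428 324] [471.9 389.7  43. ]
(17, 1, 2)
```

Checks: the cap triangulates to z=282 (285 expected), the post is 322 mm from the grip (320 stated), and the scoop rim is at z=41 (46 stated). The tray is centred near (490,40) with a yaw of about 4°. I'll swing the lamp to +y, away from the mat, holding the tool at yaw 150. First move: lift and turn, then travel over to the lamp.

>>> move_arm --plan '[{"tz":-0.7,"wz":-0.125},{"tz":-0.7,"wz":-0.125},{"tz":-0.7,"wz":-0.125},{"tz":-0.7,"wz":-0.125},{"tz":-0.7,"wz":-0.125},{"tz":-0.7,"wz":-0.125},{"tz":-0.7,"wz":-0.125},{"tz":-0.7,"wz":-0.125},{"tz":-0.7,"wz":-0.125},{"tz":-0.7,"wz":-0.125},{"tz":-0.7,"wz":-0.125},{"tz":-0.7,"wz":-0.125}]' --gripper 9.1

```text
schema error: expected keys tx, ty, tz, wx, wy, wz
```

>>> move_arm --plan '[{"tz":-0.7,"wz":-0.125},{"tz":-0.7,"wz":-0.125},{"tz":-0.7,"wz":-0.125},{"tz":-0.7,"wz":-0.125},{"tz":-0.7,"wz":-0.125},{"tz":-0.7,"wz":-0.125},{"tx":0.35,"ty":3.9},{"tx":0.35,"ty":3.9},{"tx":0.35,"ty":3.9},{"tx":0.35,"ty":3.9},{"tx":0.35,"ty":3.9},{"tx":0.35,"ty":3.9}]'

```text
schema error: expected keys tx, ty, tz, wx, wy, wz
```

>>> move_arm --plan '[{"tx":0,"ty":0,"tz":-0.7,"wx":0,"wy":0,"wz":-0.125},{"tx":0,"ty":0,"tz":-0.7,"wx":0,"wy":0,"wz":-0.125},{"tx":0,"ty":0,"tz":-0.7,"wx":0,"wy":0,"wz":-0.125},{"tx":0,"ty":0,"tz":-0.7,"wx":0,"wy":0,"wz":-0.125},{"tx":0,"ty":0,"tz":-0.7,"wx":0,"wy":0,"wz":-0.125},{"tx":0,"ty":0,"tz":-0.7,"wx":0,"wy":0,"wz":-0.125},{"tx":0,"ty":0,"tz":-0.7,"wx":0,"wy":0,"wz":-0.125},{"tx":0,"ty":0,"tz":-0.7,"wx":0,"wy":0,"wz":-0.125},{"tx":0,"ty":0,"tz":-0.7,"wx":0,"wy":0,"wz":-0.125},{"tx":0,"ty":0,"tz":-0.7,"wx":0,"wy":0,"wz":-0.125},{"tx":0,"ty":0,"tz":-0.7,"wx":0,"wy":0,"wz":-0.125},{"tx":0,"ty":0,"tz":-0.7,"wx":0,"wy":0,"wz":-0.125}]' --gripper 9.1

```text
time_s: 1.35
ee_pos: [207.3, -536.3, 298.3]
ee_rot: [180.0, -0.0, 107.4]
force: [0.1, 0.6, -0.7]
gripper_width: 91.2
gripper_force: 0.0
```

>>> move_arm --plan '[{"tx":0,"ty":0,"tz":-0.7,"wx":0,"wy":0,"wz":-0.125},{"tx":0,"ty":0,"tz":-0.7,"wx":0,"wy":0,"wz":-0.125},{"tx":0,"ty":0,"tz":-0.7,"wx":0,"wy":0,"wz":-0.125},{"tx":0,"ty":0,"tz":-0.7,"wx":0,"wy":0,"wz":-0.125},{"tx":0,"ty":0,"tz":-0.7,"wx":0,"wy":0,"wz":-0.125},{"tx":0,"ty":0,"tz":-0.7,"wx":0,"wy":0,"wz":-0.125},{"tx":0.35,"ty":3.9,"tz":0,"wx":0,"wy":0,"wz":0},{"tx":0.35,"ty":3.9,"tz":0,"wx":0,"wy":0,"wz":0},{"tx":0.35,"ty":3.9,"tz":0,"wx":0,"wy":0,"wz":0},{"tx":0.35,"ty":3.9,"tz":0,"wx":0,"wy":0,"wz":0},{"tx":0.35,"ty":3.9,"tz":0,"wx":0,"wy":0,"wz":0},{"tx":0.35,"ty":3.9,"tz":0,"wx":0,"wy":0,"wz":0}]'

```text
time_s: 2.35
ee_pos: [306.2, -321.3, 340.0]
ee_rot: [180.0, 0.0, 150.0]
force: [-0.3, 0.2, -0.2]
gripper_width: 90.8
gripper_force: 0.0
```

```bash
cat >> m.py <<'E'
def go(p,yaw=None):
    s=env.state();e=np.array(s['ee_pos']);y=s['ee_rot'][2] if yaw is None else yaw
    d=np.array(p,float)-e;c,n=np.cos(np.radians(y)),np.sin(np.radians(y))
    t=np.array([c*d[0]+n*d[1],n*d[0]-c*d[1],-d[2]])/10
    dy=(y-s['ee_rot'][2]+180)%360-180
    print('from',e,s['ee_rot'][2],'t(cm)',np.round(t,2),'rows',np.linalg.norm(t)/4.1,'wz',round(-np.radians(dy),3))
E
python3 - <<'E'
from m import *
f=cam('wrist','w1');
o,hull=rails(f)
for c,a,r in o: print(c,a,r)
P=np.array([onz(f,*p[0],3.)[:2] for p in hull]);print('mat',cv2.minAreaRect(P.astype(np.float32)))
go((486,68,340))
E
```

```text
[291.9 202.4] 1184 [ 353.7 -325.9  128.    24.3   88.2]
mat ((411.3844299316406, -331.52783203125), (200.5934295654297, 166.12924194335938), 4.680248737335205)
from [ 308.5 -315.2  340.5] 150.29183220794113 t(cm) [ 3.6 42.1  0.1] rows 10.300177156672216 wz -0.0
```

View pics/w1.png

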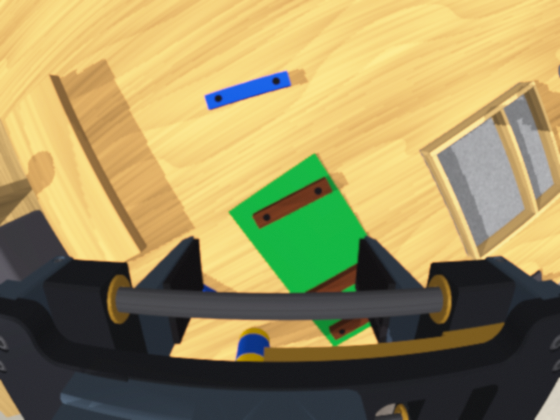

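Wrist view: one rail is fully visible at (292,202) on the mat, the other two are partly behind the gripper, and the tray is at (495,170). On to the lamp grip.

>>> move_arm --plan '[{"tx":0.33,"ty":3.83,"tz":0,"wx":0,"wy":0,"wz":0},{"tx":0.33,"ty":3.83,"tz":0,"wx":0,"wy":0,"wz":0},{"tx":0.33,"ty":3.83,"tz":0,"wx":0,"wy":0,"wz":0},{"tx":0.33,"ty":3.83,"tz":0,"wx":0,"wy":0,"wz":0},{"tx":0.33,"ty":3.83,"tz":0,"wx":0,"wy":0,"wz":0},{"tx":0.33,"ty":3.83,"tz":0,"wx":0,"wy":0,"wz":0},{"tx":0.33,"ty":3.83,"tz":0,"wx":0,"wy":0,"wz":0},{"tx":0.33,"ty":3.83,"tz":0,"wx":0,"wy":0,"wz":0},{"tx":0.33,"ty":3.83,"tz":0,"wx":0,"wy":0,"wz":0},{"tx":0.33,"ty":3.83,"tz":0,"wx":0,"wy":0,"wz":0},{"tx":0.33,"ty":3.83,"tz":0,"wx":0,"wy":0,"wz":0},{"tx":0,"ty":0,"tz":0,"wx":0,"wy":0,"wz":0}]'

```text
time_s: 3.4
ee_pos: [487.1, 65.3, 339.1]
ee_rot: [179.8, -0.1, 150.4]
force: [-0.0, -1.1, -0.1]
gripper_width: 91.0
gripper_force: 0.0
```

```bash
python3 - <<'E'
from m import *
f=cam('wrist','w2');S=cam('scene');D=cam('side')
h=hsv(f);red=((h[...,0]<8)|(h[...,0]>172))&(h[...,1]>150)&(h[...,2]>70)
for c,a,p in blobs(red,30): print('red',c,a,onz(f,*c,288),tri(ray(f,*c),ray(S,320.8,189.4),ray(D,264.1,165.9)))
go((486,68,245))
print('proj',proj(f,(486,68,288)))
E
```

```text
red [282.5 229.1] 454 [484.2  70.3 288. ] (array([486. ,  68.7, 281.6]), [np.float64(0.6896609990617973), np.float64(1.4520203564017662), np.float64(1.249619233365926)])
from [484.7  59.9 339.7] 150.10405620449984 t(cm) [0.3 0.8 9.5] rows 2.317654992084313 wz -0.0
proj (np.float64(280.94635973476505), np.float64(232.55426127172365))
```

View pics/w2.png

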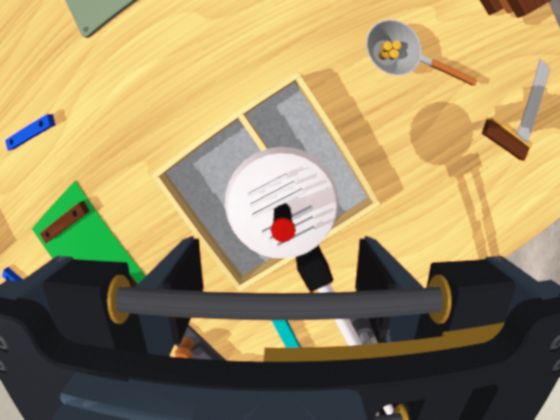

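Wrist view: red cap at (283,229), tray rim corners (160,178), (300,76), (378,203), (240,283), scoop (393,47) with its handle to (475,80). Next: descend, pinch lightly and work out the arc.

>>> move_arm --plan '[{"tx":0.1,"ty":0.3,"tz":3.2,"wx":0,"wy":0,"wz":0},{"tx":0.1,"ty":0.3,"tz":3.2,"wx":0,"wy":0,"wz":0},{"tx":0.1,"ty":0.2,"tz":3.0,"wx":0,"wy":0,"wz":0},{"tx":0,"ty":0,"tz":0,"wx":0,"wy":0,"wz":0},{"tx":0,"ty":0,"tz":0,"wx":0,"wy":0,"wz":0}]'

```text
time_s: 3.97
ee_pos: [485.3, 67.1, 245.7]
ee_rot: [-179.9, -0.1, 149.9]
force: [-0.4, 0.3, 0.4]
gripper_width: 91.1
gripper_force: 0.0
```

>>> move_arm --plan '[{"tx":0,"ty":0,"tz":0,"wx":0,"wy":0,"wz":0},{"tx":0,"ty":0,"tz":0,"wx":0,"wy":0,"wz":0},{"tx":0,"ty":0,"tz":0,"wx":0,"wy":0,"wz":0},{"tx":0,"ty":0,"tz":0,"wx":0,"wy":0,"wz":0},{"tx":0,"ty":0,"tz":0,"wx":0,"wy":0,"wz":0},{"tx":0,"ty":0,"tz":0,"wx":0,"wy":0,"wz":0},{"tx":0,"ty":0,"tz":0,"wx":0,"wy":0,"wz":0},{"tx":0,"ty":0,"tz":0,"wx":0,"wy":0,"wz":0}]' --gripper 0.5 --force 6

```text
time_s: 4.63
ee_pos: [486.3, 68.5, 246.0]
ee_rot: [180.0, 0.0, 150.1]
force: [0.5, -0.4, -0.3]
gripper_width: 40.7
gripper_force: 0.0
```

```bash
python3 - <<'E'
from m import *
q=np.linspace(-.031,-1.1,13);p=320*np.c_[-np.cos(q),-np.sin(q)];d=np.diff(p,axis=0)
c,n=np.cos(np.radians(150)),np.sin(np.radians(150))
print(np.round(np.c_[c*d[:,0]+n*d[:,1],n*d[:,0]-c*d[:,1]]/10,2).tolist())
s=env.state();print(s['ee_pos'],s['gripper_width'],s['gripper_force'],s['force'])
# tray from stored wrist picture w2: redo projection with a synthetic view: TCP then at (485,60,340), yaw150
f=cam('wrist');V=np.array(f['view']);o=-V[:3,:3].T@V[:3,3]
# the camera moved with the tool: shift from present commanded TCP (486.?,68,245)
sh=np.array([485.3,60,340])-np.array([486.7,68.5,246]);print('cam',o+sh)
f['view'][:3,3]=-V[:3,:3]@(o+sh)
P=np.array([onz(f,*p,45.)[:2] for p in [(240,283),(378,203),(300,76),(160,178)]]);print(P,P.mean(0),cv2.minAreaRect(P.astype(np.float32)))
print('scoop',onz(f,393,47,43),onz(f,475,80,43),onz(f,435,64,43),'cap',onz(f,282.5,229.1,288))
E
```

```text
[[1.23, 2.57], [1.0, 2.67], [0.76, 2.75], [0.51, 2.8], [0.26, 2.84], [0.01, 2.85], [-0.25, 2.84], [-0.5, 2.81], [-0.75, 2.75], [-0.99, 2.67], [-1.22, 2.57], [-1.45, 2.46]]
[486.3  68.5 246. ] 40.65210075965739 0.0 [ 0.5 -0.4 -0.3]
cam [416.3  99.6 510.9]
[[600.3 -78.7]
 [590.9 173.3]
 [370.7 160. ]
 [391.9 -94.3]] [488.4  40. ] ((488.46966552734375, 39.30113220214844), (220.65057373046875, 255.077392578125), 3.453878879547119)
scoop [393. 307.  43.] [493.9 417.3  43. ] [443.3 358.9  43. ] cap [482.3  64.7 288. ]
```

>>> move_arm --plan '[{"tx":0,"ty":0,"tz":0,"wx":0,"wy":0,"wz":0},{"tx":0,"ty":0,"tz":0,"wx":0,"wy":0,"wz":0},{"tx":0,"ty":0,"tz":0,"wx":0,"wy":0,"wz":0},{"tx":0,"ty":0,"tz":0,"wx":0,"wy":0,"wz":0},{"tx":0,"ty":0,"tz":0,"wx":0,"wy":0,"wz":0},{"tx":0,"ty":0,"tz":0,"wx":0,"wy":0,"wz":0}]'

```text
time_s: 5.18
ee_pos: [486.4, 68.5, 245.9]
ee_rot: [180.0, 0.0, 150.0]
force: [1.0, 1.1, -0.6]
gripper_width: 15.9
gripper_force: 6.0
```

>>> move_arm --plan '[{"tx":1.23,"ty":2.57,"tz":0,"wx":0,"wy":0,"wz":0},{"tx":1.0,"ty":2.67,"tz":0,"wx":0,"wy":0,"wz":0},{"tx":0.76,"ty":2.75,"tz":0,"wx":0,"wy":0,"wz":0},{"tx":0.51,"ty":2.8,"tz":0,"wx":0,"wy":0,"wz":0},{"tx":0.26,"ty":2.84,"tz":0,"wx":0,"wy":0,"wz":0},{"tx":0,"ty":0,"tz":0,"wx":0,"wy":0,"wz":0}]'

```text
time_s: 5.68
ee_pos: [522.8, 210.5, 245.8]
ee_rot: [179.8, -0.1, 150.2]
force: [-2.8, 2.2, 2.9]
gripper_width: 15.8
gripper_force: 6.0
```

Gripped (15.9 mm) and moving smoothly with low force, so I'll finish the arc.

>>> move_arm --plan '[{"tx":0.01,"ty":2.85,"tz":0,"wx":0,"wy":0,"wz":0},{"tx":-0.25,"ty":2.84,"tz":0,"wx":0,"wy":0,"wz":0},{"tx":-0.5,"ty":2.81,"tz":0,"wx":0,"wy":0,"wz":0},{"tx":-0.75,"ty":2.75,"tz":0,"wx":0,"wy":0,"wz":0},{"tx":-0.99,"ty":2.67,"tz":0,"wx":0,"wy":0,"wz":0},{"tx":-1.22,"ty":2.57,"tz":0,"wx":0,"wy":0,"wz":0},{"tx":-1.45,"ty":2.46,"tz":0,"wx":0,"wy":0,"wz":0},{"tx":0,"ty":0,"tz":0,"wx":0,"wy":0,"wz":0},{"tx":0,"ty":0,"tz":0,"wx":0,"wy":0,"wz":0}]'

```text
time_s: 6.43
ee_pos: [661.5, 345.5, 244.1]
ee_rot: [180.0, -0.1, 150.1]
force: [-0.2, 4.0, -3.5]
gripper_width: 15.8
gripper_force: 6.0
```

>>> move_arm --plan '[{"tx":0,"ty":0,"tz":0,"wx":0,"wy":0,"wz":0},{"tx":0,"ty":0,"tz":0,"wx":0,"wy":0,"wz":0},{"tx":0,"ty":0,"tz":0,"wx":0,"wy":0,"wz":0},{"tx":0,"ty":0,"tz":0,"wx":0,"wy":0,"wz":0},{"tx":0,"ty":0,"tz":0,"wx":0,"wy":0,"wz":0},{"tx":0,"ty":0,"tz":0,"wx":0,"wy":0,"wz":0},{"tx":0,"ty":0,"tz":0,"wx":0,"wy":0,"wz":0},{"tx":0,"ty":0,"tz":-3.0,"wx":0,"wy":0,"wz":0},{"tx":0,"ty":0,"tz":-3.0,"wx":0,"wy":0,"wz":0},{"tx":0,"ty":0,"tz":-3.0,"wx":0,"wy":0,"wz":0}]' --gripper 7.0

```text
time_s: 7.27
ee_pos: [660.5, 343.5, 336.6]
ee_rot: [-179.9, -0.0, 150.0]
force: [1.4, 1.4, 0.0]
gripper_width: 69.9
gripper_force: 0.0
```

```bash
python3 - <<'E'
from m import *
S=cam('scene');D=cam('side')
R_=[]
for f in(S,D):
    h=hsv(f);red=((h[...,0]<6)|(h[...,0]>174))&(h[...,1]>170)&(h[...,2]>70)
    for c,a,p in blobs(red,4): print(f['name'],c,a,'expected',proj(f,(660,345,285)))
    o,_=rails(f)
    for c,a,r in o: print(c,a,r)
go((660,345,400))
E
```

```text
scene [214.  124.7] 389 expected (np.float64(374.7883814177478), np.float64(266.59982153527335))
scene [373.8 268.1] 33 expected (np.float64(374.7883814177478), np.float64(266.59982153527335))
[214.  223.6] 207 [ 527.9 -321.3  125.3   29.9   92.6]
[199.6 239.4] 157 [ 615.7 -297.9  101.2   29.6   94.2]
side [121.9 104.8] 40 expected (np.float64(296.93087346788224), np.float64(116.52312074257058))
side [296.9 116.9] 8 expected (np.float64(296.93087346788224), np.float64(116.52312074257058))
[317.4 296.4] 209 [ 608.4 -318.8  131.3   20.3   93.5]
[292.5 303. ] 207 [ 519.4 -329.2  131.6   19.8   91.4]
[243.2 309.4] 193 [ 353.3 -326.3  131.2   17.8   88.6]
from [662.3 344.5 342.8] 150.04342197038517 t(cm) [ 0.2 -0.1 -5.7] rows 1.3968443441909622 wz -0.0
```

The lamp is aside: cap seen at (374,268) in scene and (297,117) in side, matching (660,345,285). Next I'll survey the tray from above with the wrist at yaw 90.

>>> move_arm --plan '[{"tx":-0.66,"ty":-4.0,"tz":0,"wx":0,"wy":0,"wz":0},{"tx":-0.66,"ty":-4.0,"tz":0,"wx":0,"wy":0,"wz":0},{"tx":-0.66,"ty":-4.0,"tz":0,"wx":0,"wy":0,"wz":0},{"tx":-0.66,"ty":-4.0,"tz":0,"wx":0,"wy":0,"wz":0},{"tx":-0.66,"ty":-4.0,"tz":0,"wx":0,"wy":0,"wz":0},{"tx":-0.66,"ty":-4.0,"tz":0,"wx":0,"wy":0,"wz":0},{"tx":-0.66,"ty":-4.0,"tz":0,"wx":0,"wy":0,"wz":0},{"tx":-0.66,"ty":-4.0,"tz":0,"wx":0,"wy":0,"wz":0},{"tx":-0.66,"ty":-4.0,"tz":0,"wx":0,"wy":0,"wz":0},{"tx":-0.66,"ty":-4.0,"tz":0,"wx":0,"wy":0,"wz":0},{"tx":-0.66,"ty":-4.0,"tz":0,"wx":0,"wy":0,"wz":0},{"tx":-0.66,"ty":-4.0,"tz":0,"wx":0,"wy":0,"wz":0}]'

```text
time_s: 8.37
ee_pos: [488.4, -113.1, 335.5]
ee_rot: [-180.0, -0.0, 150.1]
force: [-0.3, -0.0, 0.4]
gripper_width: 69.6
gripper_force: 0.0
```

>>> move_arm --plan '[{"tx":0,"ty":0,"tz":0,"wx":0,"wy":0,"wz":0.1164},{"tx":0,"ty":0,"tz":0,"wx":0,"wy":0,"wz":0.1164},{"tx":0,"ty":0,"tz":0,"wx":0,"wy":0,"wz":0.1164},{"tx":0,"ty":0,"tz":0,"wx":0,"wy":0,"wz":0.1164},{"tx":0,"ty":0,"tz":0,"wx":0,"wy":0,"wz":0.1164},{"tx":0,"ty":0,"tz":0,"wx":0,"wy":0,"wz":0.1164},{"tx":0,"ty":0,"tz":0,"wx":0,"wy":0,"wz":0.1164},{"tx":0,"ty":0,"tz":0,"wx":0,"wy":0,"wz":0.1164},{"tx":0,"ty":0,"tz":0,"wx":0,"wy":0,"wz":0.1164},{"tx":0,"ty":0,"tz":0,"wx":0,"wy":0,"wz":0},{"tx":0,"ty":0,"tz":0,"wx":0,"wy":0,"wz":0}]' --gripper 5.5

```text
time_s: 9.28
ee_pos: [489.6, -111.6, 335.5]
ee_rot: [-180.0, -0.0, 90.2]
force: [-0.1, -0.6, 0.3]
gripper_width: 54.9
gripper_force: 0.0
```

```bash
cat >> m.py <<'E'
import json
def log():
    s=env.state();open('log.jsonl','a').write(json.dumps([list(map(float,s['qpos'])),list(map(float,s['ee_pos'])),list(map(float,s['ee_rot']))])+'\n')
E
python3 - <<'E'
from m import *
log()
f=cam('wrist','w3')
h=hsv(f);g=(h[...,1]<45)&(h[...,2]>70)&(h[...,2]<215);g[255:]=0
for c,a,p in blobs(cv2.morphologyEx(g.astype(np.uint8),cv2.MORPH_OPEN,np.ones((3,3))),1500):
    P=np.array([onz(f,u,v,8.)[:2] for u,v in p]);print('floor',c,a,cv2.minAreaRect(P.astype(np.float32)))
go((480,-440,330),90)
E
```

```text
floor [275.8  25.5] 6597 ((483.09539794921875, 125.80309295654297), (215.90367126464844, 80.46711730957031), 4.082817077636719)
floor [518.3 132. ] 18356 ((932.912353515625, -18.907379150390625), (302.2792053222656, 548.7598266601562), 9.474211692810059)
floor [281.6 107.9] 13497 ((492.78985595703125, -6.8051300048828125), (215.8427276611328, 149.66197204589844), 4.102884769439697)
from [ 489.6 -111.6  335.6] 90.1845057925285 t(cm) [-32.8  -1.    0.6] rows 8.015244629370663 wz 0.003
```

View pics/w3.png

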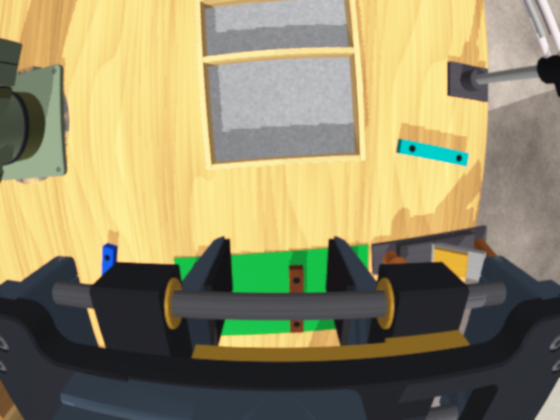

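Wrist view: the rail bay floor is centred at (282,108) px and measures 216 × 150 mm, exactly as stated. That puts it at (492.8,-6.8) with yaw 4.1°, and the tray middle at (489,42). Next, the mat.

>>> move_arm --plan '[{"tx":-4.1,"ty":0,"tz":0,"wx":0,"wy":0,"wz":0},{"tx":-4.1,"ty":0,"tz":0,"wx":0,"wy":0,"wz":0},{"tx":-4.1,"ty":0,"tz":0,"wx":0,"wy":0,"wz":0},{"tx":-4.1,"ty":0,"tz":0,"wx":0,"wy":0,"wz":0},{"tx":-4.1,"ty":0,"tz":0,"wx":0,"wy":0,"wz":0},{"tx":-4.1,"ty":0,"tz":0,"wx":0,"wy":0,"wz":0},{"tx":-4.1,"ty":0,"tz":0,"wx":0,"wy":0,"wz":0},{"tx":-4.1,"ty":0,"tz":0,"wx":0,"wy":0,"wz":0},{"tx":0,"ty":0,"tz":0,"wx":0,"wy":0,"wz":0},{"tx":0,"ty":0,"tz":0,"wx":0,"wy":0,"wz":0}]'

```text
time_s: 10.17
ee_pos: [489.4, -441.6, 334.1]
ee_rot: [-179.9, -0.1, 89.9]
force: [-0.4, 0.4, -0.3]
gripper_width: 54.6
gripper_force: 0.0
```

```bash
python3 - <<'E'
from m import *
log()
f=cam('wrist','w4')
o,hull=rails(f)
P=np.array([onz(f,*p[0],3.)[:2] for p in hull]);print('mat',cv2.minAreaRect(P.astype(np.float32)))
D=cam('side');od,_=rails(D)
for c,a,r in o:
    print(c,a,r)
    q=min(od,key=lambda t:np.hypot(*(t[2][:2]-r[:2])));print('   side',q[2],tri(ray(f,*c),ray(D,*q[0])))
    go((r[0],r[1],60),r[4])
E
```

```text
mat ((479.39111328125, -326.46307373046875), (335.331298828125, 166.0655517578125), 4.738893508911133)
[358.6  96.8] 1266 [ 609.  -317.   127.9   24.7   93.4]
   side [ 608.4 -317.7  133.6   20.3   93.5] (array([ 610.7, -316.6,    5.8]), [np.float64(0.1959049722918232), np.float64(0.19590497229203668)])
from [ 490.  -439.1  335.6] 90.08501364345233 t(cm) [11.5 12.6 27.6] rows 7.904541683530677 wz -0.058
[300. 102.] 1236 [ 519.8 -328.1  128.4   22.    92. ]
   side [ 519.2 -329.3  131.5   21.1   92.8] (array([ 520.4, -328.2,    7.4]), [np.float64(0.19577097806282265), np.float64(0.19577097806285854)])
from [ 490.  -439.1  335.6] 90.08501364345233 t(cm) [11.   3.4 27.6] rows 7.283437932811012 wz -0.034
[190.2 102.6] 1235 [ 353.5 -324.7  127.    24.9   88.1]
   side [ 353.3 -326.3  131.2   17.8   88.6] (array([ 352.6, -325.6,    8.2]), [np.float64(0.8323132069178708), np.float64(0.8323132069181151)])
from [ 490.  -439.1  335.6] 90.08501364345233 t(cm) [ 11.  -14.   27.6] rows 8.003887490140867 wz 0.035
```

```bash
python3 - <<'E'
from m import *
D=cam('side')
for n,p,z in [('knobtop',(333,268),85),('knobbase',(333,276),30),('bodyL',(323,281),10),('bodyL2',(326,272),10),('tote',(378,254),95),('glue cap',(321,336),160),('glue base',(318,357),60)]: print(n,onz(D,*p,z))
f=cam('wrist');h=hsv(f)
for nm,m in (('yellow',(abs(h[...,0].astype(int)-27)<5)&(h[...,1]>190)),('orange',(abs(h[...,0].astype(int)-12)<6)&(h[...,1]>190))):
    for c,a,p in blobs(m,60): print(nm,c,a,onz(f,*c,150),onz(f,*c,30), p.min(0),p.max(0))
cv2.imwrite('pics/w5.png',f['color'][:,:,::-1])
E
```

```text
knobtop [ 670.7 -262.3   85. ]
knobbase [ 678.1 -260.4   30. ]
bodyL [ 643.4 -262.9   10. ]
bodyL2 [ 663.3 -228.2   10. ]
tote [ 837.7 -237.4   95. ]
glue cap [ 556.7 -520.2  160. ]
glue base [ 552.9 -539.3   60. ]
yellow [322.9 240.7] 929 [ 542.  -493.5  150. ] [ 559.5 -538.5   30. ] [307 223] [349 266]
```

View pics/w5.png

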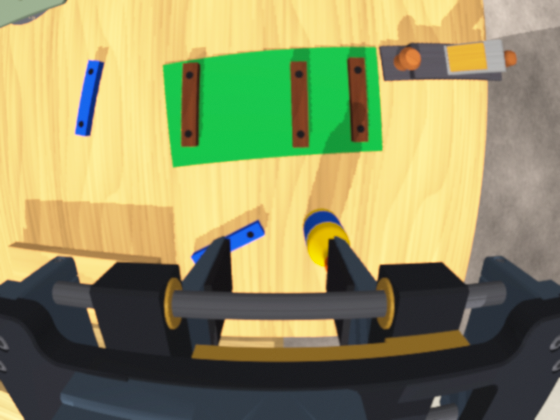

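Wrist view: rails at (190,105), (300,104) and (358,100). The plane's knob at (408,58) is close to the far rail and the glue is at (325,240). I'll grasp the far rail 28 mm off-centre toward -y, so the gripper body clears the knob.

>>> move_arm --plan '[{"tx":0,"ty":0,"tz":0,"wx":0,"wy":0,"wz":-0.058},{"tx":2.17,"ty":3.15,"tz":0,"wx":0,"wy":0,"wz":0},{"tx":2.17,"ty":3.15,"tz":0,"wx":0,"wy":0,"wz":0},{"tx":2.17,"ty":3.15,"tz":0,"wx":0,"wy":0,"wz":0},{"tx":2.17,"ty":3.15,"tz":0,"wx":0,"wy":0,"wz":0},{"tx":0,"ty":0,"tz":3.9,"wx":0,"wy":0,"wz":0},{"tx":0,"ty":0,"tz":3.9,"wx":0,"wy":0,"wz":0},{"tx":0,"ty":0,"tz":3.9,"wx":0,"wy":0,"wz":0},{"tx":0,"ty":0,"tz":3.9,"wx":0,"wy":0,"wz":0},{"tx":0,"ty":0,"tz":3.9,"wx":0,"wy":0,"wz":0},{"tx":0,"ty":0,"tz":3.9,"wx":0,"wy":0,"wz":0},{"tx":0,"ty":0,"tz":0,"wx":0,"wy":0,"wz":0}]'

```text
time_s: 11.37
ee_pos: [606.1, -341.3, 93.9]
ee_rot: [-179.2, -0.5, 93.5]
force: [-1.8, 1.5, -0.7]
gripper_width: 54.9
gripper_force: 0.0
```

```bash
python3 - <<'E'
from m import *
log()
D=cam('side');o,_=rails(D)
for c,a,r in o: print(c,a,r)
go((610.7,-345.5,6),93.4)
E
```

```text
[292.5 302.9] 205 [ 519.5 -328.9  130.9   20.1   92. ]
[319.  300.8] 155 [ 609.3 -335.    99.    21.1   92. ]
[243.2 309.4] 194 [ 353.3 -326.3  131.2   17.8   88.6]
from [ 608.4 -342.8   98.4] 93.45889449769214 t(cm) [-0.3  0.2  9.2] rows 2.25616476964741 wz 0.001
```

>>> move_arm --plan '[{"tx":-0.1,"ty":0.1,"tz":2.5,"wx":0,"wy":0,"wz":0},{"tx":-0.1,"ty":0,"tz":2.5,"wx":0,"wy":0,"wz":0},{"tx":0,"ty":0,"tz":2.5,"wx":0,"wy":0,"wz":0},{"tx":0,"ty":0,"tz":1.8,"wx":0,"wy":0,"wz":0},{"tx":0,"ty":0,"tz":0,"wx":0,"wy":0,"wz":0},{"tx":0,"ty":0,"tz":0,"wx":0,"wy":0,"wz":0}]'

```text
time_s: 11.92
ee_pos: [613.4, -347.8, 11.6]
ee_rot: [179.8, 0.1, 93.4]
force: [-0.3, -0.3, -0.3]
gripper_width: 55.2
gripper_force: 0.0
```

>>> move_arm --plan '[{"tx":0,"ty":0,"tz":0,"wx":0,"wy":0,"wz":0},{"tx":0,"ty":0,"tz":0,"wx":0,"wy":0,"wz":0},{"tx":0,"ty":0,"tz":0,"wx":0,"wy":0,"wz":0},{"tx":0,"ty":0,"tz":0,"wx":0,"wy":0,"wz":0},{"tx":0,"ty":0,"tz":0,"wx":0,"wy":0,"wz":0},{"tx":0,"ty":0,"tz":0,"wx":0,"wy":0,"wz":0},{"tx":0,"ty":0,"tz":0,"wx":0,"wy":0,"wz":0},{"tx":0,"ty":0,"tz":0,"wx":0,"wy":0,"wz":0}]' --gripper 1.0 --force 25

```text
time_s: 12.58
ee_pos: [612.2, -347.8, 9.8]
ee_rot: [180.0, 0.0, 93.3]
force: [-0.7, -0.4, 5.0]
gripper_width: 23.8
gripper_force: 25.0
```

>>> move_arm --plan '[{"tx":0,"ty":0,"tz":-3.4,"wx":0,"wy":0,"wz":0},{"tx":0,"ty":0,"tz":-3.4,"wx":0,"wy":0,"wz":0},{"tx":0,"ty":0,"tz":-3.4,"wx":0,"wy":0,"wz":0},{"tx":3.98,"ty":-0.46,"tz":0,"wx":0,"wy":0,"wz":0},{"tx":3.98,"ty":-0.46,"tz":0,"wx":0,"wy":0,"wz":0},{"tx":3.98,"ty":-0.46,"tz":0,"wx":0,"wy":0,"wz":0},{"tx":3.98,"ty":-0.46,"tz":0,"wx":0,"wy":0,"wz":0},{"tx":3.98,"ty":-0.46,"tz":0,"wx":0,"wy":0,"wz":0},{"tx":3.98,"ty":-0.46,"tz":0,"wx":0,"wy":0,"wz":0},{"tx":3.98,"ty":-0.46,"tz":0,"wx":0,"wy":0,"wz":0},{"tx":3.98,"ty":-0.46,"tz":0,"wx":0,"wy":0,"wz":0},{"tx":0,"ty":0,"tz":0,"wx":0,"wy":0,"wz":-0.012}]'

```text
time_s: 13.58
ee_pos: [554.3, -25.8, 110.5]
ee_rot: [-179.8, -0.2, 94.3]
force: [-0.1, -0.3, -1.2]
gripper_width: 23.9
gripper_force: 25.0
```

```bash
python3 - <<'E'
from m import *
log();import time
f=cam('wrist')
# rail end beyond fingers, seen below/through: brown blobs
h=hsv(f);m=((h[...,0]<20)|(h[...,0]>165))&(h[...,2]<130)&(h[...,1]>90);m[250:]=0
for c,a,p in blobs(m,150): print(c,a,p.min(0),p.max(0),[onz(f,*q,110) for q in (p.min(0),p.max(0))])
s=env.state();print(s['gripper_width'],s['gripper_force']);go((556.7,-32.3,15.3),94.1)
D=cam('side');o,_=rails(D)
for c,a,r in o: print(c,a,r)
E
```

```text
[278.2 169.3] 6511 [255  93] [303 249] [array([534.3,  68.5, 110. ]), array([567. , -15.1, 110. ])]
23.69083821709658 24.980155527591705
from [555.4 -28.7 110.6] 94.38031433604428 t(cm) [-0.4  0.1  9.5] rows 2.326966840583074 wz 0.005
[292.6 303.1] 207 [ 519.5 -329.2  131.6   19.6   91.4]
[243.2 309.4] 193 [ 353.3 -326.3  131.2   17.8   88.6]
```

>>> move_arm --plan '[{"tx":-0.2,"ty":0.1,"tz":2.4,"wx":0,"wy":0,"wz":0},{"tx":-0.1,"ty":0,"tz":2.4,"wx":0,"wy":0,"wz":0},{"tx":0,"ty":0,"tz":2.4,"wx":0,"wy":0,"wz":0},{"tx":0,"ty":0,"tz":1.4,"wx":0,"wy":0,"wz":0},{"tx":0,"ty":0,"tz":0.8,"wx":0,"wy":0,"wz":0},{"tx":0,"ty":0,"tz":0,"wx":0,"wy":0,"wz":0},{"tx":0,"ty":0,"tz":0,"wx":0,"wy":0,"wz":0}]'

```text
time_s: 14.27
ee_pos: [558.3, -35.9, 16.9]
ee_rot: [180.0, 0.0, 93.9]
force: [0.3, -0.6, 0.8]
gripper_width: 24.0
gripper_force: 25.0
```

>>> move_arm --plan '[{"tx":0,"ty":0,"tz":0,"wx":0,"wy":0,"wz":0},{"tx":0,"ty":0,"tz":0,"wx":0,"wy":0,"wz":0},{"tx":0,"ty":0,"tz":0,"wx":0,"wy":0,"wz":0},{"tx":0,"ty":0,"tz":0,"wx":0,"wy":0,"wz":0},{"tx":0,"ty":0,"tz":-3.5,"wx":0,"wy":0,"wz":0},{"tx":0,"ty":0,"tz":-3.5,"wx":0,"wy":0,"wz":0},{"tx":0,"ty":0,"tz":-3.5,"wx":0,"wy":0,"wz":0}]' --gripper 4.8

```text
time_s: 14.85
ee_pos: [557.2, -34.7, 123.0]
ee_rot: [-179.9, -0.0, 94.0]
force: [0.7, -0.6, 0.3]
gripper_width: 48.0
gripper_force: 0.0
```

```bash
python3 - <<'E'
from m import *
log()
D=cam('side');o,_=rails(D)
for c,a,r in o: print(c,a,r)
go((519.8,-328.5,120),92.2)
E
```

```text
[292.5 302.8] 206 [ 519.7 -328.9  132.2   20.    92.5]
[243.2 309.4] 193 [ 353.4 -326.5  130.7   17.8   88.7]
from [562.  -35.  130.7] 94.04184106990856 t(cm) [-29.2  -5.3   1.1] rows 7.23657699610483 wz 0.032
```

>>> move_arm --plan '[{"tx":0,"ty":0,"tz":0,"wx":0,"wy":0,"wz":0.031},{"tx":-3.66,"ty":-0.6,"tz":0,"wx":0,"wy":0,"wz":0},{"tx":-3.66,"ty":-0.6,"tz":0,"wx":0,"wy":0,"wz":0},{"tx":-3.66,"ty":-0.6,"tz":0,"wx":0,"wy":0,"wz":0},{"tx":-3.66,"ty":-0.6,"tz":0,"wx":0,"wy":0,"wz":0},{"tx":-3.66,"ty":-0.6,"tz":0,"wx":0,"wy":0,"wz":0},{"tx":-3.66,"ty":-0.6,"tz":0,"wx":0,"wy":0,"wz":0},{"tx":-3.66,"ty":-0.6,"tz":0,"wx":0,"wy":0,"wz":0},{"tx":-3.66,"ty":-0.6,"tz":0,"wx":0,"wy":0,"wz":0},{"tx":0,"ty":0,"tz":0,"wx":0,"wy":0,"wz":0},{"tx":0,"ty":0,"tz":0,"wx":0,"wy":0,"wz":0}]'

```text
time_s: 15.82
ee_pos: [520.8, -330.9, 121.7]
ee_rot: [180.0, 0.0, 92.1]
force: [-0.1, 0.3, 0.9]
gripper_width: 48.0
gripper_force: 0.0
```

```bash
python3 - <<'E'
from m import *
log()
D=cam('side');o,_=rails(D)
for c,a,r in o: print(c,a,r)
S=cam('scene');o,_=rails(S)
for c,a,r in o: print(c,a,r)
go((519.8,-328.5,9),92.2)
E
```

```text
[292.7 303.3] 196 [ 519.4 -328.2  132.3   19.9   92. ]
[243.2 309.5] 193 [ 353.3 -326.5  130.7   17.8   88.6]
[213.9 223.6] 210 [ 528.  -321.2  127.4   30.    92.6]
from [ 521.2 -328.5  121.8] 92.25149132370493 t(cm) [ 0.  -0.1 11.3] rows 2.7511979945354175 wz 0.001
```

>>> move_arm --plan '[{"tx":0,"ty":-0.1,"tz":3.4,"wx":0,"wy":0,"wz":0},{"tx":0,"ty":0,"tz":3.4,"wx":0,"wy":0,"wz":0},{"tx":0,"ty":0,"tz":2.8,"wx":0,"wy":0,"wz":0},{"tx":0,"ty":0,"tz":1.6,"wx":0,"wy":0,"wz":0},{"tx":0,"ty":0,"tz":0,"wx":0,"wy":0,"wz":0},{"tx":0,"ty":0,"tz":0,"wx":0,"wy":0,"wz":0}]'

```text
time_s: 16.42
ee_pos: [520.4, -327.7, 9.7]
ee_rot: [-179.9, -0.1, 92.4]
force: [-0.1, 0.1, 0.2]
gripper_width: 47.6
gripper_force: 0.0
```

>>> move_arm --plan '[{"tx":0,"ty":0,"tz":0,"wx":0,"wy":0,"wz":0},{"tx":0,"ty":0,"tz":0,"wx":0,"wy":0,"wz":0},{"tx":0,"ty":0,"tz":0,"wx":0,"wy":0,"wz":0},{"tx":0,"ty":0,"tz":0,"wx":0,"wy":0,"wz":0},{"tx":0,"ty":0,"tz":0,"wx":0,"wy":0,"wz":0},{"tx":0,"ty":0,"tz":0,"wx":0,"wy":0,"wz":0}]' --gripper 1.0 --force 25

```text
time_s: 16.92
ee_pos: [521.0, -329.6, 11.2]
ee_rot: [179.9, 0.1, 92.2]
force: [-0.7, 1.4, 5.3]
gripper_width: 23.5
gripper_force: 25.0
```

>>> move_arm --plan '[{"tx":0,"ty":0,"tz":-3.4,"wx":0,"wy":0,"wz":0},{"tx":0,"ty":0,"tz":-3.4,"wx":0,"wy":0,"wz":0},{"tx":0,"ty":0,"tz":-3.4,"wx":0,"wy":0,"wz":0},{"tx":4.03,"ty":-0.19,"tz":0,"wx":0,"wy":0,"wz":0},{"tx":4.03,"ty":-0.19,"tz":0,"wx":0,"wy":0,"wz":0},{"tx":4.03,"ty":-0.19,"tz":0,"wx":0,"wy":0,"wz":0},{"tx":4.03,"ty":-0.19,"tz":0,"wx":0,"wy":0,"wz":0},{"tx":4.03,"ty":-0.19,"tz":0,"wx":0,"wy":0,"wz":0},{"tx":4.03,"ty":-0.19,"tz":0,"wx":0,"wy":0,"wz":0},{"tx":4.03,"ty":-0.19,"tz":0,"wx":0,"wy":0,"wz":0},{"tx":4.03,"ty":-0.19,"tz":0,"wx":0,"wy":0,"wz":0},{"tx":0,"ty":0,"tz":0,"wx":0,"wy":0,"wz":-0.033}]'

```text
time_s: 17.92
ee_pos: [491.0, -1.9, 111.9]
ee_rot: [-179.9, -0.2, 94.5]
force: [0.2, -0.6, -0.1]
gripper_width: 23.7
gripper_force: 25.0
```

>>> move_arm --plan '[{"tx":0,"ty":0,"tz":0,"wx":0,"wy":0,"wz":0},{"tx":0,"ty":0,"tz":0,"wx":0,"wy":0,"wz":0}]'

```text
time_s: 18.08
ee_pos: [492.5, -7.7, 112.0]
ee_rot: [180.0, 0.0, 94.2]
force: [0.4, -0.3, 0.1]
gripper_width: 23.7
gripper_force: 25.0
```

```bash
python3 - <<'E'
from m import *
log()
f=cam('wrist')
h=hsv(f);m=((h[...,0]<20)|(h[...,0]>165))&(h[...,2]<130)&(h[...,1]>90);m[250:]=0
for c,a,p in blobs(m,150): print(c,a,p.min(0),p.max(0),[onz(f,*q,124) for q in (p.min(0),p.max(0))])
go((492.8,-6.8,15),94.1)
E
```

```text
[372.4  16.4] 165 [360  12] [386  20] [array([522.1, 133.1, 124. ]), array([535.9, 131.2, 124. ])]
[353.8 194.7] 2694 [337 147] [372 249] [array([515.7,  62.3, 124. ]), array([541.5,  10.2, 124. ])]
[278.9 199.3] 4129 [255 150] [302 249] [array([475.7,  57.6, 124. ]), array([503.3,   7.8, 124. ])]
from [492.5  -8.3 112. ] 94.08188257950427 t(cm) [0.1 0.  9.7] rows 2.365600840346075 wz -0.0
```

>>> move_arm --plan '[{"tx":0.1,"ty":0,"tz":3.0,"wx":0,"wy":0,"wz":0},{"tx":0,"ty":0,"tz":3.0,"wx":0,"wy":0,"wz":0},{"tx":0,"ty":0,"tz":2.2,"wx":0,"wy":0,"wz":0},{"tx":0,"ty":0,"tz":1.2,"wx":0,"wy":0,"wz":0},{"tx":0,"ty":0,"tz":0.2,"wx":0,"wy":0,"wz":0},{"tx":0,"ty":0,"tz":0,"wx":0,"wy":0,"wz":0},{"tx":0,"ty":0,"tz":0,"wx":0,"wy":0,"wz":0}]'

```text
time_s: 18.72
ee_pos: [492.6, -8.1, 15.7]
ee_rot: [-180.0, 0.0, 94.0]
force: [-0.3, -0.4, 0.6]
gripper_width: 23.7
gripper_force: 25.0
```

>>> move_arm --plan '[{"tx":0,"ty":0,"tz":0,"wx":0,"wy":0,"wz":0},{"tx":0,"ty":0,"tz":0,"wx":0,"wy":0,"wz":0},{"tx":0,"ty":0,"tz":0,"wx":0,"wy":0,"wz":0},{"tx":0,"ty":0,"tz":0,"wx":0,"wy":0,"wz":0},{"tx":0,"ty":0,"tz":-3.5,"wx":0,"wy":0,"wz":0},{"tx":0,"ty":0,"tz":-3.5,"wx":0,"wy":0,"wz":0},{"tx":0,"ty":0,"tz":-3.5,"wx":0,"wy":0,"wz":0},{"tx":0,"ty":0,"tz":0,"wx":0,"wy":0,"wz":0}]' --gripper 4.8

```text
time_s: 19.38
ee_pos: [496.9, -6.8, 127.4]
ee_rot: [179.2, 0.1, 94.2]
force: [2.3, -0.5, 0.6]
gripper_width: 48.0
gripper_force: 0.0
```

```bash
python3 - <<'E'
from m import *
log()
D=cam('side');o,_=rails(D)
for c,a,r in o: print(c,a,r)
go((353.5,-325.5,120),88.3)
E
```

```text
[243.2 309.3] 192 [ 353.3 -326.1  130.8   17.8   88.6]
from [495.1  -6.7 124.6] 94.15394332434637 t(cm) [-32.3 -13.2   0.5] rows 8.508016725930329 wz 0.102
```

>>> move_arm --plan '[{"tx":0,"ty":0,"tz":0,"wx":0,"wy":0,"wz":0.102},{"tx":-3.58,"ty":-1.44,"tz":0,"wx":0,"wy":0,"wz":0},{"tx":-3.58,"ty":-1.44,"tz":0,"wx":0,"wy":0,"wz":0},{"tx":-3.58,"ty":-1.44,"tz":0,"wx":0,"wy":0,"wz":0},{"tx":-3.58,"ty":-1.44,"tz":0,"wx":0,"wy":0,"wz":0},{"tx":-3.58,"ty":-1.44,"tz":0,"wx":0,"wy":0,"wz":0},{"tx":-3.58,"ty":-1.44,"tz":0,"wx":0,"wy":0,"wz":0},{"tx":-3.58,"ty":-1.44,"tz":0,"wx":0,"wy":0,"wz":0},{"tx":-3.58,"ty":-1.44,"tz":0,"wx":0,"wy":0,"wz":0},{"tx":-3.58,"ty":-1.44,"tz":0,"wx":0,"wy":0,"wz":0},{"tx":0,"ty":0,"tz":0,"wx":0,"wy":0,"wz":0},{"tx":0,"ty":0,"tz":0,"wx":0,"wy":0,"wz":0}]'

```text
time_s: 20.43
ee_pos: [351.9, -325.8, 119.8]
ee_rot: [-179.9, -0.1, 88.1]
force: [0.4, 0.4, 0.3]
gripper_width: 48.1
gripper_force: 0.0
```

```bash
python3 - <<'E'
from m import *
log()
D=cam('side');o,_=rails(D)
for c,a,r in o: print(c,a,r)
f=cam('wrist');h=hsv(f);m=((h[...,0]<20)|(h[...,0]>165))&(h[...,2]<130)&(h[...,1]>90);m[250:]=0
for c,a,p in blobs(m,150):
    P=np.array([onz(f,*q,20)[:2] for q in p]);print(c,a,cv2.minAreaRect(P.astype(np.float32)))
go((353.5,-325.5,9),88.3)
E
```

```text
[243.2 309.4] 194 [ 353.4 -326.3  131.2   17.9   88.6]
[280.5 190.4] 2234 ((354.40399169921875, -308.21514892578125), (93.78092956542969, 22.12688446044922), 88.51594543457031)
from [ 352.8 -324.   120. ] 88.2849365115899 t(cm) [-0.1  0.1 11.1] rows 2.7081898377588836 wz -0.0
```

>>> move_arm --plan '[{"tx":-0.1,"ty":0.1,"tz":3.4,"wx":0,"wy":0,"wz":0},{"tx":0,"ty":0,"tz":3.4,"wx":0,"wy":0,"wz":0},{"tx":0,"ty":0,"tz":2.8,"wx":0,"wy":0,"wz":0},{"tx":0,"ty":0,"tz":1.4,"wx":0,"wy":0,"wz":0},{"tx":0,"ty":0,"tz":0,"wx":0,"wy":0,"wz":0},{"tx":0,"ty":0,"tz":0,"wx":0,"wy":0,"wz":0}]'

```text
time_s: 21.03
ee_pos: [354.5, -324.4, 10.5]
ee_rot: [-179.9, -0.1, 88.4]
force: [0.1, 0.1, 1.1]
gripper_width: 48.3
gripper_force: 0.0
```

>>> move_arm --plan '[{"tx":0,"ty":0,"tz":0,"wx":0,"wy":0,"wz":0},{"tx":0,"ty":0,"tz":0,"wx":0,"wy":0,"wz":0},{"tx":0,"ty":0,"tz":0,"wx":0,"wy":0,"wz":0},{"tx":0,"ty":0,"tz":0,"wx":0,"wy":0,"wz":0},{"tx":0,"ty":0,"tz":0,"wx":0,"wy":0,"wz":0},{"tx":0,"ty":0,"tz":0,"wx":0,"wy":0,"wz":0}]' --gripper 1.0 --force 25

```text
time_s: 21.53
ee_pos: [354.8, -326.4, 11.9]
ee_rot: [179.9, 0.1, 88.3]
force: [-0.3, 1.1, 6.4]
gripper_width: 23.8
gripper_force: 25.0
```

>>> move_arm --plan '[{"tx":0,"ty":0,"tz":-3.4,"wx":0,"wy":0,"wz":0},{"tx":0,"ty":0,"tz":-3.4,"wx":0,"wy":0,"wz":0},{"tx":0,"ty":0,"tz":-3.4,"wx":0,"wy":0,"wz":0},{"tx":3.96,"ty":0.845,"tz":0,"wx":0,"wy":0,"wz":0},{"tx":3.96,"ty":0.845,"tz":0,"wx":0,"wy":0,"wz":0},{"tx":3.96,"ty":0.845,"tz":0,"wx":0,"wy":0,"wz":0},{"tx":3.96,"ty":0.845,"tz":0,"wx":0,"wy":0,"wz":0},{"tx":3.96,"ty":0.845,"tz":0,"wx":0,"wy":0,"wz":0},{"tx":3.96,"ty":0.845,"tz":0,"wx":0,"wy":0,"wz":0},{"tx":3.96,"ty":0.845,"tz":0,"wx":0,"wy":0,"wz":0},{"tx":3.96,"ty":0.845,"tz":0,"wx":0,"wy":0,"wz":0},{"tx":0,"ty":0,"tz":0,"wx":0,"wy":0,"wz":-0.101}]'

```text
time_s: 22.53
ee_pos: [432.6, -5.5, 113.3]
ee_rot: [179.9, -0.1, 94.5]
force: [-0.5, -0.5, -0.6]
gripper_width: 23.8
gripper_force: 25.0
```

>>> move_arm --plan '[{"tx":0,"ty":0,"tz":0,"wx":0,"wy":0,"wz":0},{"tx":0,"ty":0,"tz":0,"wx":0,"wy":0,"wz":0},{"tx":0,"ty":0,"tz":0,"wx":0,"wy":0,"wz":0}]'

```text
time_s: 22.78
ee_pos: [430.8, -12.2, 112.9]
ee_rot: [-180.0, 0.0, 93.9]
force: [0.2, -0.6, -0.9]
gripper_width: 23.9
gripper_force: 25.0
```

```bash
python3 - <<'E'
from m import *
log()
f=cam('wrist')
h=hsv(f);m=((h[...,0]<20)|(h[...,0]>165))&(h[...,2]<130)&(h[...,1]>90);m[250:]=0
for c,a,p in blobs(m,150): print(c,a,[onz(f,*q,124) for q in (p.min(0),p.max(0))])
go((431,-11.2,16),94.1)
E
```

```text
[329.9  13.6] 171 [array([437.3, 125.8, 124. ]), array([454.3, 124.8, 124. ])]
[351.7 191.9] 2772 [array([453.3,  60.1, 124. ]), array([479.1,   5.1, 124. ])]
[278.7 199. ] 4128 [array([414.8,  53.6, 124. ]), array([441.9,   3. , 124. ])]
[418.3 196.8] 2603 [array([487.7,  60.3, 124. ]), array([521.4,   6.9, 124. ])]
from [430.9 -12.4 112.9] 93.89268166740106 t(cm) [0.1 0.  9.7] rows 2.3628428773969503 wz -0.004
```

>>> move_arm --plan '[{"tx":0.1,"ty":0,"tz":3.0,"wx":0,"wy":0,"wz":0},{"tx":0,"ty":0,"tz":3.0,"wx":0,"wy":0,"wz":0},{"tx":0,"ty":0,"tz":2.2,"wx":0,"wy":0,"wz":0},{"tx":0,"ty":0,"tz":1.2,"wx":0,"wy":0,"wz":0},{"tx":0,"ty":0,"tz":0.2,"wx":0,"wy":0,"wz":0},{"tx":0,"ty":0,"tz":0,"wx":0,"wy":0,"wz":0},{"tx":0,"ty":0,"tz":0,"wx":0,"wy":0,"wz":0}]'

```text
time_s: 23.42
ee_pos: [431.1, -11.5, 16.9]
ee_rot: [-180.0, 0.0, 93.9]
force: [-0.3, 0.5, 0.3]
gripper_width: 23.8
gripper_force: 25.0
```

>>> move_arm --plan '[{"tx":0,"ty":0,"tz":0,"wx":0,"wy":0,"wz":0},{"tx":0,"ty":0,"tz":0,"wx":0,"wy":0,"wz":0},{"tx":0,"ty":0,"tz":0,"wx":0,"wy":0,"wz":0},{"tx":0,"ty":0,"tz":0,"wx":0,"wy":0,"wz":0},{"tx":0,"ty":0,"tz":-4.0,"wx":0,"wy":0,"wz":0},{"tx":0,"ty":0,"tz":-4.0,"wx":0,"wy":0,"wz":0},{"tx":0,"ty":0,"tz":-4.0,"wx":0,"wy":0,"wz":0},{"tx":0,"ty":0,"tz":-4.0,"wx":0,"wy":0,"wz":0},{"tx":0,"ty":0,"tz":-4.0,"wx":0,"wy":0,"wz":0},{"tx":0,"ty":0,"tz":0,"wx":0,"wy":0,"wz":0}]' --gripper 4.8

```text
time_s: 24.25
ee_pos: [435.6, -10.4, 224.7]
ee_rot: [179.1, 0.1, 94.1]
force: [0.5, -0.2, -0.5]
gripper_width: 48.2
gripper_force: 0.0
```

```bash
python3 - <<'E'
from m import *
log()
f=cam('wrist','w6')
# scoop in view? list rails in tray on plane z=20
h=hsv(f);m=((h[...,0]<20)|(h[...,0]>165))&(h[...,2]<130)&(h[...,1]>90);m[250:]=0
for c,a,p in blobs(m,150):
    P=np.array([onz(f,*q,24)[:2] for q in p]);print(c,a,cv2.minAreaRect(P.astype(np.float32)))
L=[json.loads(l) for l in open('log.jsonl')]
for q,e,r in L: print(np.round(q,2),np.round(e,1))
A=[];b=[]
for q,e,r in L:
    a2,a3=np.radians(q[1]),np.radians(q[1]+q[2]);
    A+= [[1,0,np.sin(a2),np.sin(a3),np.cos(a3)],[0,1,np.cos(a2),np.cos(a3),-np.sin(a3)]];b+=[np.hypot(e[0],e[1]),e[2]]
x,res,rk,sv=np.linalg.lstsq(np.array(A),np.array(b),rcond=None);print(x,rk,sv,np.abs(np.array(A)@x-b).max())
E
```

```text
[272.5 186.9] 1606 ((431.2898254394531, -10.957992553710938), (22.754016876220703, 130.13417053222656), 3.5484416484832764)
[323.5 186.1] 1739 ((491.96551513671875, -7.528724670410156), (24.791156768798828, 129.18661499023438), 4.057041168212891)
[373.8 192.3] 1833 ((554.7547607421875, -7.1755523681640625), (27.263805389404297, 131.51199340820312), 4.330654144287109)
[-14.2   8.6  85.5  -0.   86.  -14.3] [ 489.6 -111.6  335.5]
[-43.1  24.2  63.8   0.   92.2 -43. ] [ 489.4 -441.6  334.1]
[-30.3  34.3  80.7  -0.   65.9 -33.8] [ 606.1 -341.3   93.9]
[ -4.   21.5 100.9   0.2  57.8  -8.4] [554.3 -25.8 110.5]
[-4.7 21.  99.5 -0.  59.5 -8.8] [557.2 -34.7 123. ]
[-33.5  25.9  91.6   0.   62.5 -35.6] [ 520.8 -330.9  121.7]
[ -2.2  16.3 108.9  -0.   54.8  -6.3] [492.5  -7.7 112. ]
[ -2.1  15.3 107.7  -0.   56.2  -6.3] [496.9  -6.8 127.4]
[-44.2  14.8 109.8   0.   55.6 -42.2] [ 351.9 -325.8  119.8]
[ -3.1  11.1 116.1  -0.   52.8  -7. ] [430.8 -12.2 112.9]
[ -2.9   4.7 105.8  -0.   68.5  -7. ] [435.6 -10.4 224.7]
[   4.2 -183.5  578.4  416.8   24.5] 5 [5.7 4.7 0.6 0.5 0.3] 3.7888240014141275
```

All three rails lie flat in the bay at (431,-11), (492,-8) and (555,-7), with correct size and yaw. Before the scoop, a small free-air tilt gives me the wrist geometry I need to plan the pour.

>>> move_arm --plan '[{"tx":0,"ty":0,"tz":-4.0,"wx":0,"wy":0,"wz":0},{"tx":0,"ty":0,"tz":-4.0,"wx":0,"wy":0,"wz":0},{"tx":0,"ty":0,"tz":0,"wx":0.12,"wy":0,"wz":0},{"tx":0,"ty":0,"tz":0,"wx":0.12,"wy":0,"wz":0},{"tx":0,"ty":0,"tz":0,"wx":0.12,"wy":0,"wz":0},{"tx":0,"ty":0,"tz":0,"wx":0,"wy":0.12,"wz":0},{"tx":0,"ty":0,"tz":0,"wx":0,"wy":0.12,"wz":0},{"tx":0,"ty":0,"tz":0,"wx":0,"wy":0.12,"wz":0},{"tx":0,"ty":0,"tz":0,"wx":0,"wy":0,"wz":0},{"tx":0,"ty":0,"tz":0,"wx":0,"wy":0,"wz":0},{"tx":0,"ty":0,"tz":0,"wx":0,"wy":0,"wz":0}]'

```text
time_s: 25.22
ee_pos: [430.9, -10.1, 296.4]
ee_rot: [-158.0, -19.2, 86.5]
force: [-0.2, 0.1, -0.4]
gripper_width: 48.2
gripper_force: 0.0
```

```bash
cat > kin.py <<'E'
from m import *
from scipy.optimize import least_squares
def fk(q,p):
    # p: a1,d1,L2,L3,off,L6
    a1,d1,L2,L3,off,L6=p; r=np.radians(q)
    Rz=lambda a:R.from_euler('z',a);Ry=lambda a:R.from_euler('y',a)
    R1=Rz(r[0]);R3=R1*Ry(r[1]+r[2])
    w=np.array([0,0,d1])+R1.apply([a1,0,0])+(R1*Ry(r[1])).apply([0,0,L2])+R3.apply([off,0,L3])
    Rt=R3*Rz(r[3])*Ry(r[4])*Rz(r[5]+C6)
    return w+Rt.apply([0,0,L6]),Rt
C6=np.pi/2
def load(): return [json.loads(l) for l in open('log.jsonl')]
def fit(L):
    def f(p): return np.concatenate([fk(q,p)[0]-np.array(e) for q,e,r in L]+[(np.array(p)-p0)*1e-3])
    p0=np.array([0,250,500,420,20,300.]);s=least_squares(f,p0);return s.x,np.abs(s.fun).max()
E
python3 - <<'E'
from kin import *
log();L=load();p,m=fit(L);print(p,m)
q,e,r=L[-1];print(np.round(q,2),np.round(e,1),r);print(fk(q,p)[0],fk(q,p)[1].as_euler('xyz',degrees=True))
E
```

```text
[  1.  154.7 591.5 417.3  27.2 348.1] 11.526324805362552
[-13.4  15.9  87.2  13.9 102.2 -13.9] [430.9 -10.1 296.4] [-158.0317206068647, -19.186837084810485, 86.54427568702354]
[424.6 -17.4 297.7] [-158.   -19.2   86.5]
```

>>> move_arm --plan '[{"tx":0,"ty":0,"tz":0,"wx":0,"wy":-0.12,"wz":0},{"tx":0,"ty":0,"tz":0,"wx":0,"wy":-0.12,"wz":0},{"tx":0,"ty":0,"tz":0,"wx":0,"wy":-0.12,"wz":0},{"tx":0,"ty":0,"tz":0,"wx":-0.12,"wy":0,"wz":0},{"tx":0,"ty":0,"tz":0,"wx":-0.12,"wy":0,"wz":0},{"tx":0,"ty":0,"tz":0,"wx":-0.12,"wy":0,"wz":0},{"tx":4.0,"ty":-0.2,"tz":-0.6,"wx":0,"wy":0,"wz":0},{"tx":4.0,"ty":-0.2,"tz":-0.6,"wx":0,"wy":0,"wz":0},{"tx":4.0,"ty":-0.2,"tz":-0.6,"wx":0,"wy":0,"wz":0},{"tx":4.0,"ty":-0.2,"tz":-0.6,"wx":0,"wy":0,"wz":0},{"tx":4.0,"ty":-0.2,"tz":-0.6,"wx":0,"wy":0,"wz":0},{"tx":4.0,"ty":-0.2,"tz":-0.6,"wx":0,"wy":0,"wz":0}]'

```text
time_s: 26.22
ee_pos: [400.3, 231.1, 334.0]
ee_rot: [179.9, 0.0, 94.3]
force: [2.0, 0.2, 0.3]
gripper_width: 48.0
gripper_force: 0.0
```

>>> move_arm --plan '[{"tx":0,"ty":0,"tz":0,"wx":0,"wy":0,"wz":0},{"tx":0,"ty":0,"tz":0,"wx":0,"wy":0,"wz":0},{"tx":0,"ty":0,"tz":0,"wx":0,"wy":0,"wz":0}]'

```text
time_s: 26.47
ee_pos: [401.2, 228.6, 333.0]
ee_rot: [180.0, 0.1, 94.3]
force: [-0.9, -0.4, -0.6]
gripper_width: 47.9
gripper_force: 0.0
```

```bash
python3 - <<'E'
from kin import *
log()
f=cam('wrist','w7');h=hsv(f)
m=(h[...,0]<13)&(h[...,1]>120)&(h[...,2]>60);m[250:]=0
for c,a,p in blobs(m,100):
    P=np.array([onz(f,*q,45)[:2] for q in p]);print('brown',c,a,p.min(0),p.max(0),cv2.minAreaRect(P.astype(np.float32)))
g=(h[...,1]<50)&(h[...,2]>50)&(h[...,2]<230);g[250:]=0
for c,a,p in blobs(cv2.morphologyEx(g.astype(np.uint8),cv2.MORPH_OPEN,np.ones((5,5))),400):
    P=np.array([onz(f,*q,46)[:2] for q in p]);print('grey',c,a,p.min(0),p.max(0),cv2.minEnclosingCircle(P.astype(np.float32)),cv2.minAreaRect(P.astype(np.float32)))
E
```

```text
brown [68.4  3.7] 225 [56  0] [91 12] ((38.86915969848633, 505.6152038574219), (22.359533309936523, 77.1371841430664), 79.03211212158203)
brown [428.   47.1] 923 [400  27] [456  67] ((609.423828125, 454.34967041015625), (105.89068603515625, 24.618337631225586), 38.521240234375)
grey [428.   13.4] 498 [412   0] [442  29] ((603.7742919921875, 509.5293273925781), 29.78481674194336) ((604.6163330078125, 510.1739807128906), (29.474924087524414, 54.89240646362305), 37.435115814208984)
grey [542.4  61. ] 3724 [518   0] [559 124] ((853.7035522460938, 506.09423828125), 149.53782653808594) ((849.6195678710938, 506.1039123535156), (278.49102783203125, 117.20402526855469), 89.86383056640625)
grey [495.6 115.2] 877 [485  77] [517 159] ((772.930419921875, 373.44732666015625), 74.68550109863281) ((750.0614013671875, 376.2450866699219), (149.17904663085938, 56.20534896850586), 83.02518463134766)
grey [279.8 118.5] 2732 [248  89] [312 150] ((401.15264892578125, 319.7584533691406), 52.20723342895508) ((394.69927978515625, 313.6249084472656), (86.94451904296875, 86.60047912597656), 0.867048442363739)
g
[... 530 characters left out ...]
27587890625), (98.76991271972656, 144.0308837890625), 1.5263420343399048)
grey [546.5 224.1] 413 [541 200] [551 249] ((925.9569091796875, 194.09254455566406), 59.94746017456055) ((926.1583251953125, 194.19430541992188), (24.246084213256836, 118.02540588378906), 26.813936233520508)
grey [ 48.5 237.7] 1832 [  0 224] [108 249] ((-20.148212432861328, 85.29696655273438), 147.52076721191406) ((-22.337677001953125, 103.07159423828125), (294.6042175292969, 51.871376037597656), 7.0222697257995605)
grey [322.3 237. ] 2898 [259 226] [388 249] ((476.49029541015625, 144.73130798339844), 100.71794891357422) ((476.7352600097656, 145.45263671875), (198.6450653076172, 38.123374938964844), 3.7693469524383545)
```

View pics/w7.png

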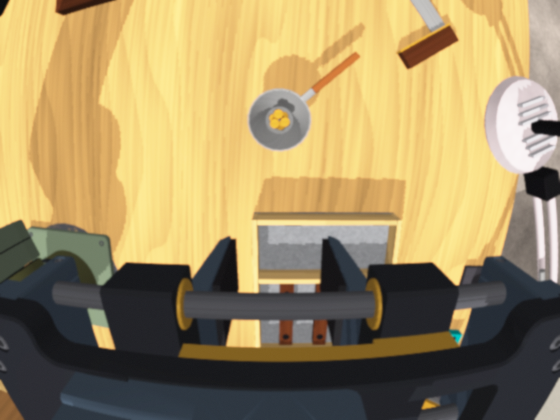

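Wrist view: scoop rim circle centred at (280,119), wooden grip from about (314,91) to (357,55), square at (428,47), lamp head at (520,125). The nuts sit in the bottom of the cup.

```bash
cat >> kin.py <<'E'
LIM=np.array([[-177.97,177.97],[-48.28,115.42],[12.27,149.76],[-77.06,257.06],[2.81,150.46],[-146.56,146.56]])
def ik(pos,Rt,p,prev=None):
    a1,d1,L2,L3,off,L6=p;w=np.array(pos)-Rt.apply([0,0,L6]);best=None
    q1=np.arctan2(w[1],w[0]);r=np.hypot(w[0],w[1])-a1;z=w[2]-d1
    Lf=np.hypot(L3,off);g=np.arctan2(off,L3);D=np.hypot(r,z);c=(D*D-L2*L2-Lf*Lf)/(2*L2*Lf)
    if abs(c)>1: return None
    k=np.arccos(c);q2=np.arctan2(r,z)-np.arctan2(Lf*np.sin(k),L2+Lf*np.cos(k));q3=k-g
    R3=R.from_euler('z',q1)*R.from_euler('y',q2+q3)
    M=(R3.inv()*Rt).as_matrix();q5=np.arccos(np.clip(M[2,2],-1,1))
    for s in(1,-1):
        q4=np.arctan2(s*M[1,2],s*M[0,2]);q6=np.arctan2(s*M[2,1],-s*M[2,0])-C6
        q=np.degrees([q1,q2,q3,q4,s*q5,q6]);q[3]=(q[3]+90)%360-90;q[5]=(q[5]+180)%360-180
        ok=np.all(q>LIM[:,0]+1.5)and np.all(q<LIM[:,1]-1.5)
        if ok: return q
    return None
def tool(alpha,beta,flip):
    # tool z = down tilted by beta toward outward h(alpha); x_t=+h if not flip (deg)
    return R.from_euler('z',alpha+(180 if flip else 0),degrees=True)*R.from_euler('x',180,degrees=True)*R.from_euler('y',beta*(-1 if flip else 1),degrees=True)
def rot2(v,T): # scoop-plane vector (along h, z) tipped by T: cup down
    c,s=np.cos(np.radians(T)),np.sin(np.radians(T));return np.array([c*v[0]-s*v[1],s*v[0]+c*v[1]])
E
python3 - <<'E'
from kin import *
L=load();p,m=fit(L[:]);print(p)
# scoop handle from w7
f=cam('wrist')
a=onz(f,280,119,46);b=onz(f,314,91,43);c=onz(f,357,55,43);mid=onz(f,335,74,43);print(a,b,c,mid,'ang',np.degrees(np.arctan2(*(c-a)[1::-1])),np.linalg.norm((b-a)[:2]),np.linalg.norm((c-a)[:2]))
print('check tool',tool(50,0,0).as_euler('xyz',degrees=True),tool(50,30,0).apply([0,0,1]))
gx=105
bay=np.array([483.6,120.9]);S0=a[:2];al0=np.degrees(np.arctan2(*(c-a)[1::-1]))
res=[]
for flip in(0,1):
  for b0 in range(-60,1,5):
    h=np.array([np.cos(np.radians(al0)),np.sin(np.radians(al0))]);G=np.r_[S0+gx*h,43]
    Rt=tool(al0,b0,flip);q=ik(G+Rt.apply([0,0,19]),Rt,p)
    if q is None: continue
    for al in range(-60,70,10):
      hh=np.array([np.cos(np.radians(al)),np.sin(np.radians(al))])
      for lx in(-40,0,40):
        lip=np.r_[bay+lx*np.array([.9974,.0715]),60]
        ok=True;Q=[]
        for T in(0,30,60,90,105):
            v=rot2((-45-gx,3),T);Gp=np.r_[lip[:2]-v[0]*hh,max(lip[2]-v[1],100)]
            R2=tool(al,b0+T,flip);qq=ik(Gp+R2.apply([0,0,19]),R2,p)
            if qq is None: ok=False;break
            Q.append(qq)
        if ok: res.append((flip,b0,al,lx,np.abs(np.diff(Q,axis=0)).max(),Q[0],Q[-1],q))
for r in sorted(res,key=lambda r:r[4])[:14]: print(r[:4],round(r[4]),np.round(r[7]),np.round(r[5]),np.round(r[6]))
E
```

```text
[  0.6 153.2 592.3 417.3  26.7 347.7]
[396.4 313.5  46. ] [440.7 357.4  43. ] [498.1 417.9  43. ] [468.4 385.3  43. ] ang 45.74524780846098 62.40031345580357 145.82228726544594
check tool [180.   0.  50.] [ 0.3  0.4 -0.9]
(1, -40, -60, 40) 38 [ 41.  52.  67.  -3. 101. -94.] [-15.  41.  81.  27.  88. -53.] [ 49.  29. 109. -59.  83.  50.]
(1, -35, -60, 40) 39 [ 41.  49.  71.  -3.  95. -94.] [-14.  39.  83.  25.  84. -52.] [ 50.  31. 110. -62.  86.  54.]
(1, -10, -60, 40) 39 [ 40.  36.  91.  -1.  64. -95.] [ -5.  29.  93.   9.  64. -40.] [ 52.  45. 112. -71. 103.  68.]
(1, -40, -60, 0) 39 [ 41.  52.  67.  -3. 101. -94.] [-16.  38.  87.  27.  86. -56.] [ 52.  27. 113. -57.  84.  53.]
(1, -5, -60, 40) 40 [ 40.  33.  95.  -1.  57. -96.] [ -3.  28.  95.   5.  60. -35.] [ 52.  48. 113. -73. 107.  71.]
(1, -45, -60, 40) 40 [ 41.  55.  63.  -3. 107. -94.] [-16.  44.  79.  29.  92. -54.] [ 48.  26. 108. -57.  81.  47.]
(0, -60, 50, 40) 40 [ 42.  64.  53.  -4. 124.  86.] [ 30.  64.  43. -23. 129.  65.] [-13.   7. 126.  64.  44. -21.]
(1, -30, -60, 40) 40 [ 41.  46.  74.  -2.  89. -94.] [-12.  37.  85.  22.  80. -50.] [ 51.  34. 110. -64.  90.  57.]
(1, -60, -60, 40) 41 [ 42.  64.  53.  -4. 124. -94.] [-19.  51.  75.  36. 104. -57.] [ 42.  21. 106. -46.  73.  35.]
(1, -10, -60, 0) 41 [ 40.  36.  91.  -1.  64. -95.] [ -6.  26.  99.   9.  61. -41.] [ 55.  44. 116. -68. 103.  72.]
(1, -60, -20, 40) 41 [ 42.  64.  53.  -4. 124. -94.] [ -2.  65.  41.  21. 131. -66.] [ 38.   6. 127. -66.  41.  19.]
(1, -50, -60, 40) 41 [ 41.  58.  59.  -4. 113. -94.] [-17.  46.  78.  32.  96. -55.] [ 46.  24. 108. -54.  78.  43.]
(1, -55, -60, 40) 41 [ 41.  61.  56.  -4. 118. -94.] [-18.  48.  76.  34. 100. -56.] [ 44.  22. 107. -50.  75.  39.]
(1, -35, -60, 0) 41 [ 41.  49.  71.  -3.  95. -94.] [-15.  36.  89.  24.  82. -54.] [ 53.  30. 114. -60.  87.  57.]
```

Scoop measured: centre (396,313.5), handle at 45.7°, grip from 62 to 146 mm (63–148 stated). Plan: grasp with the tool leaning outward 40°, turn the handle to about -60°, then tip by pitching. Next I'll check joint margins and print the moves.

```bash
cat >> kin.py <<'E'
P_=None
def pose():
    s=env.state();return np.array(s['ee_pos'],float),R.from_euler('xyz',s['ee_rot'],degrees=True)
def seg(p0,R0,p1,R1,n):
    "n equal rows: straight line + slerp; constant in the tool frame when R0==R1"
    rv=(R0.inv()*R1).as_rotvec();out=[]
    for i in range(n):
        A=R0*R.from_rotvec(rv*i/n);out.append(np.r_[A.inv().apply((np.array(p1)-p0)/n)/10,rv/n])
    return np.round(out,3)
def gpose(al,beta,G,flip=1):
    Rt=tool(al,beta,flip);return np.array(G)+Rt.apply([0,0,19]),Rt
SC=np.array([396.4,313.5]);AL=45.7;gx=88.
def hv(al): return np.array([np.cos(np.radians(al)),np.sin(np.radians(al))])
E
python3 - <<'E'
from kin import *
p,m=fit(load());bay=np.array([483.6,120.9])
for b0 in(-35,-40,-45):
  for al in(-75,-60,-45,-30):
    lip=np.r_[bay+[20*.9974+12*.0715,20*.0715-12],57];o=[]
    for T in(0,20,40,60,80,95,105,115):
        v=rot2((-45-gx,3),T);G=np.r_[lip[:2]-v[0]*hv(al),max(lip[2]-v[1],110)]
        q=ik(*gpose(al,b0+T,G),p);o.append(None if q is None else np.round(q).astype(int).tolist())
    print(b0,al,[o[0],o[3],o[5],o[6],o[7]])
G0=np.r_[SC+gx*hv(AL),43.]
p0,R0=pose();pg,Rg=gpose(AL,-40,G0);ph=pg-100*Rg.apply([0,0,1]);print('grasp',pg,'hover',ph,ik(pg,Rg,p),ik(ph,Rg,p))
print('turn rv',(R0.inv()*tool(AL,0,1)).as_rotvec(),'tilt rv',(tool(AL,0,1).inv()*Rg).as_rotvec())
pm=np.r_[ph[:2],333];print(seg(p0,Rg,pm,Rg,6)[0],seg(pm,Rg,ph,Rg,6)[0],seg(ph,Rg,pg,Rg,4)[0],p0,R0.as_euler('xyz',degrees=True))
E
```

```text
-35 -75 [[-19, 31, 97, 30, 75, -48], [20, 18, 105, -28, 63, 20], [43, 30, 104, -50, 87, 50], [47, 36, 103, -53, 94, 56], [49, 43, 101, -56, 101, 60]]
-35 -60 [[-14, 36, 87, 24, 83, -53], [20, 16, 107, -30, 56, 7], [46, 26, 113, -59, 77, 50], [50, 32, 114, -62, 85, 58], [54, 38, 114, -64, 92, 65]]
-35 -45 [[-9, 41, 78, 20, 91, -59], [19, 15, 109, -31, 49, -7], [47, 21, 123, -70, 67, 50], [53, 27, 125, -74, 76, 62], [58, 35, 127, -75, 85, 72]]
-35 -30 [[-4, 44, 70, 15, 97, -66], [18, 14, 111, -28, 41, -23], None, None, None]
-40 -75 [[-21, 34, 96, 32, 79, -50], [17, 17, 104, -23, 61, 14], [41, 28, 103, -48, 84, 48], [46, 34, 102, -51, 91, 54], [49, 40, 101, -54, 98, 58]]
-40 -60 [[-16, 39, 85, 27, 87, -54], [17, 16, 106, -24, 56, 0], [44, 23, 113, -56, 74, 45], [49, 29, 113, -60, 81, 54], [54, 36, 113, -62, 89, 62]]
-40 -45 [[-10, 43, 75, 22, 96, -60], [17, 15, 107, -23, 50, -15], [45, 18, 122, -66, 64, 44], [52, 24, 124, -71, 72, 57], [57, 31, 126, -73, 81, 68]]
-40 -30 [[-4, 47, 67, 17, 103, -66], [16, 14, 108, -20, 45, -31], None, None, None]
-45 -75 [[-22, 36, 95, 35, 82, -52], [14, 16, 104, -17, 61, 8], [40, 26, 103, -45, 81, 44], [45, 31, 102, -49, 88, 51], [48, 38, 101, -52, 95, 56]]
-45 -60 [[-17, 41, 84, 29, 91, -56], [14, 16, 104, -17, 57, -7], [42, 21, 112, -52, 71, 41], [48, 26, 113, -57, 78, 51], [53, 33, 113, -60, 85, 59]]
-45 -45 [[-11, 46, 73, 24, 100, -60], [14, 16, 105, -16, 53, -22], [43, 16, 120, -61, 61, 38], [50, 21, 123, -68, 69, 51], [56, 28, 125, -71, 77, 63]]
-45 -30 [[-5, 50, 64, 18, 108, -66], [14, 16, 105, -14, 49, -38], [41, 11, 128, -72, 49, 36], None, None]
grasp [449.3 367.7  28.4] hover [494.2 413.7 105. ] [ 41.1  50.5  70.1  -3.   99.3 -94. ] [ 41.4  52.9  52.9  -3.  114.1 -94.5]
turn rv [-0.   0.  -2.3] tilt rv [0.  0.7 0. ]
[-2.5  1.1 -2.1  0.   0.   0. ] [-2.4 -0.   2.9  0.   0.   0. ] [-0.  -0.   2.5  0.   0.   0. ] [401.7 227.5 332.9] [180.    0.   94.1]
```

>>> move_arm --plan '[{"tx":0,"ty":0,"tz":0,"wx":0,"wy":0,"wz":-0.121},{"tx":0,"ty":0,"tz":0,"wx":0,"wy":0,"wz":-0.121},{"tx":0,"ty":0,"tz":0,"wx":0,"wy":0,"wz":-0.121},{"tx":0,"ty":0,"tz":0,"wx":0,"wy":0,"wz":-0.121},{"tx":0,"ty":0,"tz":0,"wx":0,"wy":0,"wz":-0.121},{"tx":0,"ty":0,"tz":0,"wx":0,"wy":0,"wz":-0.121},{"tx":0,"ty":0,"tz":0,"wx":0,"wy":0,"wz":-0.121},{"tx":0,"ty":0,"tz":0,"wx":0,"wy":0,"wz":-0.121},{"tx":0,"ty":0,"tz":0,"wx":0,"wy":0,"wz":-0.121},{"tx":0,"ty":0,"tz":0,"wx":0,"wy":0,"wz":-0.121},{"tx":0,"ty":0,"tz":0,"wx":0,"wy":0,"wz":-0.121},{"tx":0,"ty":0,"tz":0,"wx":0,"wy":0,"wz":-0.121}]' --gripper 5.0

```text
time_s: 27.57
ee_pos: [402.3, 226.7, 332.9]
ee_rot: [-180.0, 0.0, 177.5]
force: [-0.7, -0.0, 0.4]
gripper_width: 49.9
gripper_force: 0.0
```

>>> move_arm --plan '[{"tx":0,"ty":0,"tz":0,"wx":0,"wy":0,"wz":-0.121},{"tx":0,"ty":0,"tz":0,"wx":0,"wy":0,"wz":-0.121},{"tx":0,"ty":0,"tz":0,"wx":0,"wy":0,"wz":-0.121},{"tx":0,"ty":0,"tz":0,"wx":0,"wy":0,"wz":-0.121},{"tx":0,"ty":0,"tz":0,"wx":0,"wy":0,"wz":-0.121},{"tx":0,"ty":0,"tz":0,"wx":0,"wy":0,"wz":-0.121},{"tx":0,"ty":0,"tz":0,"wx":0,"wy":0,"wz":-0.121}]'

```text
time_s: 28.15
ee_pos: [402.3, 226.7, 332.9]
ee_rot: [-180.0, -0.0, -134.0]
force: [-0.7, -1.2, 0.2]
gripper_width: 49.9
gripper_force: 0.0
```

>>> move_arm --plan '[{"tx":0,"ty":0,"tz":0,"wx":0,"wy":0.1164,"wz":0},{"tx":0,"ty":0,"tz":0,"wx":0,"wy":0.1164,"wz":0},{"tx":0,"ty":0,"tz":0,"wx":0,"wy":0.1164,"wz":0},{"tx":0,"ty":0,"tz":0,"wx":0,"wy":0.1164,"wz":0},{"tx":0,"ty":0,"tz":0,"wx":0,"wy":0.1164,"wz":0},{"tx":0,"ty":0,"tz":0,"wx":0,"wy":0.1164,"wz":0},{"tx":0,"ty":0,"tz":0,"wx":0,"wy":0,"wz":0},{"tx":0,"ty":0,"tz":0,"wx":0,"wy":0,"wz":0},{"tx":0,"ty":0,"tz":0,"wx":0,"wy":0,"wz":0}]'

```text
time_s: 28.9
ee_pos: [402.1, 227.3, 333.5]
ee_rot: [-180.0, -39.9, -134.3]
force: [-0.5, -1.1, 1.4]
gripper_width: 49.6
gripper_force: 0.0
```

```bash
python3 - <<'E'
from kin import *
np.set_printoptions(precision=3,suppress=True)
log();p0,R0=pose();q=env.state()['qpos'];print(p0,np.round(q,1))
G0=np.r_[SC+gx*hv(AL),43.];pg,Rg=gpose(AL,-40,G0);ph=pg-100*Rg.apply([0,0,1]);pm=np.r_[ph[:2],333]
print('rot err',(R0.inv()*Rg).as_rotvec());print(seg(p0,Rg,pm,Rg,6)[0],seg(pm,Rg,ph,Rg,6)[0])
E
```

```text
[402.095 227.272 333.545] [  33.6   26.2   71.4   -9.   121.3 -104. ]
rot err [-0.001  0.002  0.   ]
[-2.531  1.072 -2.112  0.     0.     0.   ] [-2.442 -0.     2.91   0.     0.     0.   ]
```

>>> move_arm --plan '[{"tx":-2.53,"ty":1.07,"tz":-2.11,"wx":0,"wy":0,"wz":0},{"tx":-2.53,"ty":1.07,"tz":-2.11,"wx":0,"wy":0,"wz":0},{"tx":-2.53,"ty":1.07,"tz":-2.11,"wx":0,"wy":0,"wz":0},{"tx":-2.53,"ty":1.07,"tz":-2.11,"wx":0,"wy":0,"wz":0},{"tx":-2.53,"ty":1.07,"tz":-2.11,"wx":0,"wy":0,"wz":0},{"tx":-2.53,"ty":1.07,"tz":-2.11,"wx":0,"wy":0,"wz":0},{"tx":-2.44,"ty":0,"tz":2.91,"wx":0,"wy":0,"wz":0},{"tx":-2.44,"ty":0,"tz":2.91,"wx":0,"wy":0,"wz":0},{"tx":-2.44,"ty":0,"tz":2.91,"wx":0,"wy":0,"wz":0},{"tx":-2.44,"ty":0,"tz":2.91,"wx":0,"wy":0,"wz":0},{"tx":-2.44,"ty":0,"tz":2.91,"wx":0,"wy":0,"wz":0},{"tx":-2.44,"ty":0,"tz":2.91,"wx":0,"wy":0,"wz":0}]'

```text
time_s: 29.9
ee_pos: [494.2, 413.9, 106.0]
ee_rot: [-180.0, -39.7, -134.3]
force: [0.2, 0.4, -0.4]
gripper_width: 50.1
gripper_force: 0.0
```

>>> move_arm --plan '[{"tx":0,"ty":0,"tz":0,"wx":0,"wy":0,"wz":0},{"tx":0,"ty":0,"tz":0,"wx":0,"wy":0,"wz":0}]'

```text
time_s: 30.07
ee_pos: [493.4, 413.5, 105.8]
ee_rot: [-180.0, -40.1, -134.2]
force: [0.3, 0.8, 0.0]
gripper_width: 50.2
gripper_force: 0.0
```

```bash
python3 - <<'E'
from kin import *
np.set_printoptions(precision=3,suppress=True)
log();p0,R0=pose();print(p0)
f=cam('wrist');h=hsv(f)
# orange grip and steel cup in wrist picture
m=(h[...,0]<14)&(h[...,1]>120)&(h[...,2]>80)
for c,a,p in blobs(m,150):
    P=np.array([onz(f,*q,43)[:2] for q in p]);r=cv2.minAreaRect(P.astype(np.float32))
    if 200<r[0][0]<650 and 250<r[0][1]<550: print('br',c,a,r)
g=(h[...,1]<50)&(h[...,2]>50)&(h[...,2]<230)
for c,a,p in blobs(cv2.morphologyEx(g.astype(np.uint8),cv2.MORPH_OPEN,np.ones((5,5))),1500):
    P=np.array([onz(f,*q,46)[:2] for q in p]);print('grey',c,a,cv2.minAreaRect(P.astype(np.float32)))
cv2.imwrite('pics/w8.png',f['color'][:,:,::-1])
G0=np.r_[SC+gx*hv(AL),43.];pg,Rg=gpose(AL,-40,G0)
print('rot err',(R0.inv()*Rg).as_rotvec());print(seg(p0,Rg,pg,Rg,1)[0])
print('proj',proj(f,(*(SC+63*hv(AL)),43)),proj(f,(*(SC+148*hv(AL)),43)),proj(f,(*SC,46)))
E
```

```text
[493.432 413.48  105.823]
br [279.602 243.371] 1217 ((466.33355712890625, 387.279052734375), (84.33759307861328, 9.975502014160156), 45.62671661376953)
grey [111.737 109.584] 3345 ((491.62347412109375, 146.71620178222656), (186.0576171875, 40.27606964111328), 4.2460832595825195)
grey [279.452 138.12 ] 4619 ((394.8941345214844, 315.22943115234375), (90.5327377319336, 86.97571563720703), 88.2669906616211)
grey [279.11  305.012] 5177 ((503.89361572265625, 425.0401611328125), (21.729089736938477, 150.21495056152344), 45.8741340637207)
rot err [-0.001 -0.001  0.001]
[-0.107 -0.038 10.012  0.     0.     0.   ]
proj (np.float64(278.0530579078162), np.float64(196.6692990840134)) (np.float64(277.68913877811093), np.float64(297.42967067173026)) (np.float64(278.2900085936423), np.float64(135.45391363650037))
```

View pics/w8.png

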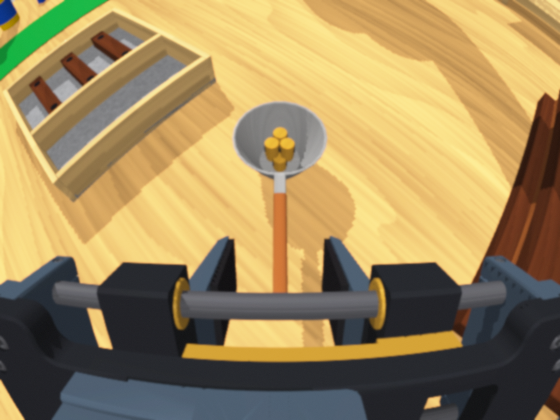

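Wrist view: the handle runs straight down the middle at column 279, between the open fingers, with the cup at (280,138) and nuts inside. Advance and grip.

>>> move_arm --plan '[{"tx":-0.1,"ty":0,"tz":2.5,"wx":0,"wy":0,"wz":0},{"tx":0,"ty":0,"tz":2.5,"wx":0,"wy":0,"wz":0},{"tx":0,"ty":0,"tz":2.5,"wx":0,"wy":0,"wz":0},{"tx":0,"ty":0,"tz":1.7,"wx":0,"wy":0,"wz":0},{"tx":0,"ty":0,"tz":0.8,"wx":0,"wy":0,"wz":0},{"tx":0,"ty":0,"tz":0,"wx":0,"wy":0,"wz":0},{"tx":0,"ty":0,"tz":0,"wx":0,"wy":0,"wz":0},{"tx":0,"ty":0,"tz":0,"wx":0,"wy":0,"wz":0}]'

```text
time_s: 30.78
ee_pos: [450.9, 370.3, 29.2]
ee_rot: [-180.0, -39.7, -134.2]
force: [0.8, -0.3, -0.1]
gripper_width: 50.1
gripper_force: 0.0
```

>>> move_arm --plan '[{"tx":0,"ty":0,"tz":0,"wx":0,"wy":0,"wz":0},{"tx":0,"ty":0,"tz":0,"wx":0,"wy":0,"wz":0},{"tx":0,"ty":0,"tz":0,"wx":0,"wy":0,"wz":0},{"tx":0,"ty":0,"tz":0,"wx":0,"wy":0,"wz":0},{"tx":0,"ty":0,"tz":0,"wx":0,"wy":0,"wz":0},{"tx":0,"ty":0,"tz":0,"wx":0,"wy":0,"wz":0},{"tx":0,"ty":0,"tz":0,"wx":0,"wy":0,"wz":0},{"tx":0,"ty":0,"tz":0,"wx":0,"wy":0,"wz":0},{"tx":0,"ty":0,"tz":0,"wx":0,"wy":0,"wz":0}]' --gripper 0.3 --force 55

```text
time_s: 31.53
ee_pos: [449.4, 369.1, 27.1]
ee_rot: [180.0, -40.0, -134.2]
force: [-0.4, 0.9, -0.4]
gripper_width: 10.2
gripper_force: 55.0
```

```bash
python3 - <<'E'
from kin import *
np.set_printoptions(precision=3,suppress=True)
p,m=fit(load());p0,R0=pose();s=env.state();print(p0,s['ee_rot'],s['gripper_width'],s['gripper_force'],s['force'])
bay=np.array([483.6,120.9]);lip=np.r_[bay+[20*.9974+12*.0715,20*.0715-12],57];al=-60
v=rot2((-45-gx,3),0);Gs=np.r_[lip[:2]-v[0]*hv(al),150]
# lift 60 mm, draw inwards, swing, arrive at start of tip
A=(p0+[0,0,80],R0)
ps,Rs=gpose(al,-40,Gs);print('start of tip',ps)
rv=(R0.inv()*Rs).as_rotvec();print('rv',rv,np.linalg.norm(rv))
# swing as rotation of whole pose about vertical: wz-world, via waypoint
w=R0.inv().apply([0,0,1]);print('world z in tool',w)
d=np.radians(-60-AL);n=16;print('per row',w*d/n)
# cup centre path: move cup centre straight from C0 to C1 while yawing
C0=SC;C1=Gs[:2]-gx*hv(al);print('cup',C0,C1)
rows=[];prev=(p0+[0,0,100],R0);z0=prev[0][2]
zG1=150
for i in range(1,n+1):
    a=AL+(al-AL)*i/n;C=C0+(C1-C0)*i/n;G=np.r_[C+gx*hv(a),143+(zG1-143)*i/n];q=gpose(a,-40,G)
    rows.append(np.r_[prev[1].inv().apply(q[0]-prev[0])/10,(prev[1].inv()*q[1]).as_rotvec()]);prev=q
    k=ik(*q,p)
    if i%4==0: print(None if k is None else np.round(k))
print(np.round(rows,2))
E
```

```text
[449.351 369.055  27.079] [ 179.998  -40.02  -134.191] 10.206403666958266 54.99987781047821 [-0.355  0.875 -0.395]
start of tip [564.8     5.725 135.445]
rv [-1.187 -0.     1.414] 1.8466939003111733
world z in tool [ 0.643  0.    -0.766]
per row [-0.074 -0.     0.088]
cup [396.4 313.5] [526.906  71.359]
[ 26.  44.  68.   5. 108. -83.]
[ 12.  42.  72.  12. 104. -72.]
[ -2.  39.  77.  20.  99. -62.]
[-15.  36.  84.  27.  91. -52.]
[[ 0.62 -2.6   0.29 -0.08 -0.    0.09]
 [ 0.31 -2.56  0.21 -0.07 -0.    0.09]
 [ 0.16 -2.59  0.08 -0.07 -0.    0.09]
 [ 0.01 -2.59 -0.05 -0.07 -0.    0.09]
 [-0.14 -2.57 -0.17 -0.07 -0.    0.09]
 [-0.29 -2.53 -0.3  -0.07 -0.    0.09]
 [-0.43 -2.46 -0.42 -0.07 -0.    0.09]
 [-0.57 -2.38 -0.53 -0.07  0.    0.09]
 [-0.7  -2.27 -0.64 -0.07 -0.    0.09]
 [-0.82 -2.15 -0.74 -0.07 -0.    0.09]
 [-0.92 -2.01 -0.83 -0.07 -0.    0.09]
 [-1.02 -1.85 -0.91 -0.07 -0.    0.09]
 [-1.1  -1.68 -0.98 -0.07 -0.    0.09]
 [-1.16 -1.5  -1.03 -0.07 -0.    0.09]
 [-1.21 -1.31 -1.07 -0.07 -0.    0.09]
 [-1.24 -1.12 -1.09 -0.07 -0.    0.09]]
```

Gripped at 10.2 mm, 55 N. To clear the lamp head I'll lift and draw the scoop inward before swinging it round.

```bash
cat >> kin.py <<'E'
def show(rows):
    for r in rows: print(' '.join('%.2f'%x for x in r[:3]),'|',' '.join('%.3f'%x for x in r[3:]))
def chain(prev,poses,p):
    rows=[]
    for q in poses:
        rows.append(np.r_[prev[1].inv().apply(q[0]-prev[0])/10,(prev[1].inv()*q[1]).as_rotvec()]);prev=q
        if ik(*q,p) is None: print('NO IK')
    show(rows);return prev
E
python3 - <<'E'
from kin import *
p,m=fit(load());p0,R0=pose();al=-60
bay=np.array([483.6,120.9]);lip=np.r_[bay+[20*.9974+12*.0715,20*.0715-12],57]
print('lift30 1 row');show(seg(p0,R0,p0+[0,0,30],R0,2)[:1])
C0=SC-120*hv(AL);print('draw');show(seg(p0,R0,p0+np.r_[-120*hv(AL),127],R0,6)[:1])
C1=lip[:2]+45*hv(al)
prev=gpose(AL,-40,np.r_[C0+gx*hv(AL),200]);n=16
P=[gpose(AL+(al-AL)*i/n,-40,np.r_[C0+(C1-C0)*i/n+gx*hv(AL+(al-AL)*i/n),200]) for i in range(1,n+1)]
print('swing');prev=chain(prev,P,p)
E
```

```text
lift30 1 row
0.96 0.00 -1.15 | 0.000 0.000 0.000
draw
2.89 0.00 -0.34 | 0.000 0.000 0.000
swing
-0.14 -2.51 -0.12 | -0.074 -0.000 0.088
-0.29 -2.47 -0.24 | -0.074 -0.000 0.088
-0.43 -2.42 -0.36 | -0.074 -0.000 0.088
-0.56 -2.34 -0.47 | -0.074 -0.000 0.088
-0.68 -2.24 -0.57 | -0.074 -0.000 0.088
-0.80 -2.12 -0.67 | -0.074 -0.000 0.088
-0.90 -1.98 -0.76 | -0.074 -0.000 0.088
-0.99 -1.84 -0.83 | -0.074 0.000 0.088
-1.07 -1.67 -0.90 | -0.074 -0.000 0.088
-1.14 -1.50 -0.95 | -0.074 -0.000 0.088
-1.18 -1.32 -0.99 | -0.074 -0.000 0.088
-1.22 -1.13 -1.02 | -0.074 -0.000 0.088
-1.23 -0.94 -1.03 | -0.074 -0.000 0.088
-1.23 -0.75 -1.03 | -0.074 -0.000 0.088
-1.21 -0.56 -1.01 | -0.074 -0.000 0.088
-1.17 -0.38 -0.99 | -0.074 -0.000 0.088
```

>>> move_arm --plan '[{"tx":0.5,"ty":0,"tz":-0.6,"wx":0,"wy":0,"wz":0},{"tx":0.7,"ty":0,"tz":-0.8,"wx":0,"wy":0,"wz":0},{"tx":0.7,"ty":0,"tz":-0.9,"wx":0,"wy":0,"wz":0},{"tx":2.2,"ty":0,"tz":-0.3,"wx":0,"wy":0,"wz":0},{"tx":2.5,"ty":0,"tz":-0.3,"wx":0,"wy":0,"wz":0},{"tx":2.5,"ty":0,"tz":-0.3,"wx":0,"wy":0,"wz":0},{"tx":2.5,"ty":0,"tz":-0.3,"wx":0,"wy":0,"wz":0},{"tx":2.5,"ty":0,"tz":-0.3,"wx":0,"wy":0,"wz":0},{"tx":2.5,"ty":0,"tz":-0.3,"wx":0,"wy":0,"wz":0},{"tx":2.6,"ty":0,"tz":-0.3,"wx":0,"wy":0,"wz":0},{"tx":0,"ty":0,"tz":0,"wx":0,"wy":0,"wz":0},{"tx":0,"ty":0,"tz":0,"wx":0,"wy":0,"wz":0}]'

```text
time_s: 32.53
ee_pos: [367.0, 284.1, 186.1]
ee_rot: [-180.0, -39.7, -134.2]
force: [0.3, -0.1, -3.5]
gripper_width: 10.4
gripper_force: 55.0
```

```bash
python3 - <<'E'
from kin import *
log();p0,R0=pose();s=env.state();print(p0,s['ee_rot'],s['gripper_width'],s['gripper_force'],s['force'])
C0=SC-120*hv(AL);print('want',gpose(AL,-40,np.r_[C0+gx*hv(AL),200])[0])
f=cam('wrist','w9')
D=cam('side');h=hsv(D)
E
```

```text
[367.  284.1 186.1] [-180.   -39.7 -134.2] 10.372610240783391 54.99893546104431 [ 0.3 -0.1 -3.5]
want [365.5 281.9 185.4]
```

View pics/w9.png

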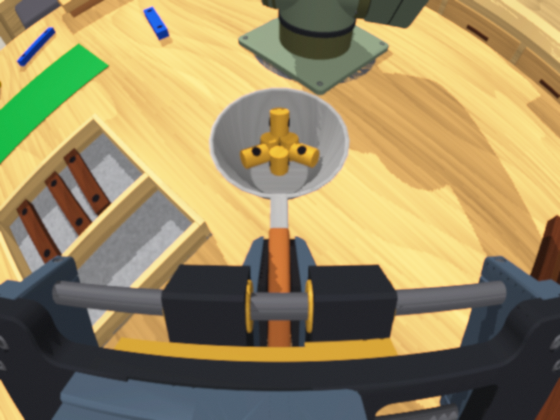

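Wrist view: the scoop is held square with the cup at (280,142), and the nuts are inside. Swing round to the nut bay.

>>> move_arm --plan '[{"tx":-0.14,"ty":-2.51,"tz":-0.12,"wx":-0.074,"wy":0,"wz":0.088},{"tx":-0.29,"ty":-2.47,"tz":-0.24,"wx":-0.074,"wy":0,"wz":0.088},{"tx":-0.43,"ty":-2.42,"tz":-0.36,"wx":-0.074,"wy":0,"wz":0.088},{"tx":-0.56,"ty":-2.34,"tz":-0.47,"wx":-0.074,"wy":0,"wz":0.088},{"tx":-0.68,"ty":-2.24,"tz":-0.57,"wx":-0.074,"wy":0,"wz":0.088},{"tx":-0.8,"ty":-2.12,"tz":-0.67,"wx":-0.074,"wy":0,"wz":0.088},{"tx":-0.9,"ty":-1.98,"tz":-0.76,"wx":-0.074,"wy":0,"wz":0.088},{"tx":-0.99,"ty":-1.84,"tz":-0.83,"wx":-0.074,"wy":0,"wz":0.088}]'

```text
time_s: 33.3
ee_pos: [498.2, 141.3, 182.5]
ee_rot: [-180.0, -40.1, 172.8]
force: [1.0, 0.2, -2.5]
gripper_width: 10.7
gripper_force: 55.0
```

>>> move_arm --plan '[{"tx":-1.07,"ty":-1.67,"tz":-0.9,"wx":-0.074,"wy":0,"wz":0.088},{"tx":-1.14,"ty":-1.5,"tz":-0.95,"wx":-0.074,"wy":0,"wz":0.088},{"tx":-1.18,"ty":-1.32,"tz":-0.99,"wx":-0.074,"wy":0,"wz":0.088},{"tx":-1.22,"ty":-1.13,"tz":-1.02,"wx":-0.074,"wy":0,"wz":0.088},{"tx":-1.23,"ty":-0.94,"tz":-1.03,"wx":-0.074,"wy":0,"wz":0.088},{"tx":-1.23,"ty":-0.75,"tz":-1.03,"wx":-0.074,"wy":0,"wz":0.088},{"tx":-1.21,"ty":-0.56,"tz":-1.01,"wx":-0.074,"wy":0,"wz":0.088},{"tx":-1.17,"ty":-0.38,"tz":-0.99,"wx":-0.074,"wy":0,"wz":0.088},{"tx":0,"ty":0,"tz":0,"wx":0,"wy":0,"wz":0},{"tx":0,"ty":0,"tz":0,"wx":0,"wy":0,"wz":0}]'

```text
time_s: 34.13
ee_pos: [567.1, 7.1, 182.8]
ee_rot: [-179.9, -40.1, 120.3]
force: [0.1, 0.8, -2.8]
gripper_width: 10.6
gripper_force: 55.0
```

```bash
python3 - <<'E'
from kin import *
log();p,m=fit(load());print('fit err',m);p0,R0=pose();s=env.state();print(p0,s['ee_rot'],s['gripper_width'],s['force'],np.round(s['qpos']))
al=-60;bay=np.array([483.6,120.9]);lip=np.r_[bay+[20*.9974+12*.0715,20*.0715-12],57]
def at(T):
    v=rot2((-45-gx,3),T);zz=max(lip[2]-v[1],0);
    if T<60: z60=lip[2]-rot2((-45-gx,3),60)[1];zz=200+(z60-200)*T/60
    return gpose(al,-40+T,np.r_[lip[:2]-v[0]*hv(al),zz])
w=at(0);print('want',w[0],(R0.inv()*w[1]).as_rotvec())
print('to60');q=chain((p0,R0),[at(60*i/12) for i in range(1,13)],p)
print('60-108');q=chain(q,[at(60+4*i) for i in range(1,13)],p)
E
```

```text
fit err 11.50757064661235
[567.1   7.1 182.8] [-179.9  -40.1  120.3] 10.58107091055256 [ 0.1  0.8 -2.8] [-16.  34.  80.  27.  97. -50.]
want [564.8   5.7 185.4] [-0. -0.  0.]
to60
-0.14 -0.27 -0.01 | -0.005 -0.089 0.004
-0.20 -0.00 0.26 | 0.000 -0.087 0.000
-0.09 0.00 0.32 | -0.000 -0.087 -0.000
0.02 0.00 0.35 | 0.000 -0.087 -0.000
0.15 -0.00 0.37 | -0.000 -0.087 -0.000
0.27 -0.00 0.36 | 0.000 -0.087 -0.000
0.38 0.00 0.34 | 0.000 -0.087 -0.000
0.50 0.00 0.30 | 0.000 -0.087 -0.000
0.60 -0.00 0.24 | 0.000 -0.087 -0.000
0.69 0.00 0.16 | -0.000 -0.087 -0.000
0.77 0.00 0.08 | 0.000 -0.087 0.000
0.83 -0.00 -0.02 | -0.000 -0.087 -0.000
60-108
0.47 0.00 -0.71 | 0.000 -0.070 -0.000
0.47 0.00 -0.71 | 0.000 -0.070 0.000
0.47 -0.00 -0.71 | 0.000 -0.070 0.000
0.47 0.00 -0.71 | -0.000 -0.070 0.000
0.47 -0.00 -0.71 | 0.000 -0.070 -0.000
0.47 -0.00 -0.71 | -0.000 -0.070 0.000
0.47 0.00 -0.71 | 0.000 -0.070 -0.000
0.47 -0.00 -0.71 | 0.000 -0.070 -0.000
0.47 -0.00 -0.71 | -0.000 -0.070 -0.000
0.47 0.00 -0.71 | 0.000 -0.070 0.000
0.47 0.00 -0.71 | 0.000 -0.070 0.000
0.47 -0.00 -0.71 | 0.000 -0.070 0.000
```

>>> move_arm --plan '[{"tx":-0.14,"ty":-0.27,"tz":0,"wx":-0.005,"wy":-0.087,"wz":0.004},{"tx":-0.2,"ty":0,"tz":0.26,"wx":0,"wy":-0.087,"wz":0},{"tx":-0.09,"ty":0,"tz":0.32,"wx":0,"wy":-0.087,"wz":0},{"tx":0.02,"ty":0,"tz":0.35,"wx":0,"wy":-0.087,"wz":0},{"tx":0.15,"ty":0,"tz":0.37,"wx":0,"wy":-0.087,"wz":0},{"tx":0.27,"ty":0,"tz":0.36,"wx":0,"wy":-0.087,"wz":0},{"tx":0.38,"ty":0,"tz":0.34,"wx":0,"wy":-0.087,"wz":0},{"tx":0.5,"ty":0,"tz":0.3,"wx":0,"wy":-0.087,"wz":0},{"tx":0.6,"ty":0,"tz":0.24,"wx":0,"wy":-0.087,"wz":0},{"tx":0.69,"ty":0,"tz":0.16,"wx":0,"wy":-0.087,"wz":0},{"tx":0.77,"ty":0,"tz":0.08,"wx":0,"wy":-0.087,"wz":0},{"tx":0.83,"ty":0,"tz":0,"wx":0,"wy":-0.087,"wz":0}]'

```text
time_s: 35.13
ee_pos: [541.4, 48.3, 153.6]
ee_rot: [180.0, 19.9, 120.2]
force: [-1.4, -0.6, -3.4]
gripper_width: 10.9
gripper_force: 55.0
```

```bash
python3 - <<'E'
from kin import *
log();p,m=fit(load());p0,R0=pose();s=env.state();print(p0,s['gripper_width'],s['force'],np.round(s['qpos']))
al=-60;bay=np.array([483.6,120.9]);lip=np.r_[bay+[20*.9974+12*.0715,20*.0715-12],57]
v=rot2((-45-gx,3),60);w=gpose(al,20,np.r_[lip[:2]-v[0]*hv(al),lip[2]-v[1]]);print(w[0],(R0.inv()*w[1]).as_rotvec(),R0.inv().apply(w[0]-p0)/10)
S=cam('scene');D=cam('side')
def crop(f,c,r=65):
    u,v=map(int,c);return cv2.resize(f['color'][max(v-r,0):v+r,max(u-r,0):u+r],(400,400),interpolation=2)
im=np.hstack([crop(S,proj(S,(500,100,80))),crop(D,proj(D,(500,100,80)))]);cv2.imwrite('pics/p1.png',im[:,:,::-1])
E
```

```text
[541.4  48.3 153.6] 10.8933436670761 [-1.4 -0.6 -3.4] [ 16.  16. 106. -24.  56.  -2.]
[542.2  44.9 152.8] [ 0. -0.  0.] [-0.3 -0.1  0.2]
```

View pics/p1.png

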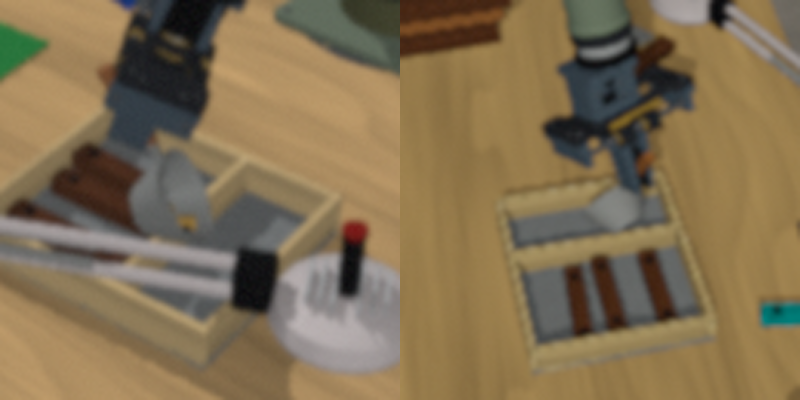

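The picture (scene left, side right) shows the lip over the nut bay with nuts still in the cup. The three rails lie on the bay floor, though the middle one seems to have shifted sideways, so I'll check it later. Continuing the tip slowly.

>>> move_arm --plan '[{"tx":0.23,"ty":0,"tz":-0.35,"wx":0,"wy":-0.035,"wz":0},{"tx":0.23,"ty":0,"tz":-0.35,"wx":0,"wy":-0.035,"wz":0},{"tx":0.23,"ty":0,"tz":-0.35,"wx":0,"wy":-0.035,"wz":0},{"tx":0.23,"ty":0,"tz":-0.35,"wx":0,"wy":-0.035,"wz":0},{"tx":0.23,"ty":0,"tz":-0.35,"wx":0,"wy":-0.035,"wz":0},{"tx":0.23,"ty":0,"tz":-0.35,"wx":0,"wy":-0.035,"wz":0},{"tx":0.23,"ty":0,"tz":-0.35,"wx":0,"wy":-0.035,"wz":0},{"tx":0.23,"ty":0,"tz":-0.35,"wx":0,"wy":-0.035,"wz":0},{"tx":0.23,"ty":0,"tz":-0.35,"wx":0,"wy":-0.035,"wz":0},{"tx":0.23,"ty":0,"tz":-0.35,"wx":0,"wy":-0.035,"wz":0},{"tx":0.23,"ty":0,"tz":-0.35,"wx":0,"wy":-0.035,"wz":0},{"tx":0.23,"ty":0,"tz":-0.35,"wx":0,"wy":-0.035,"wz":0}]'

```text
time_s: 36.23
ee_pos: [519.6, 85.9, 175.3]
ee_rot: [180.0, 43.8, 120.0]
force: [0.2, 0.2, -2.2]
gripper_width: 10.5
gripper_force: 55.0
```

>>> move_arm --plan '[{"tx":0.23,"ty":0,"tz":-0.35,"wx":0,"wy":-0.035,"wz":0},{"tx":0.23,"ty":0,"tz":-0.35,"wx":0,"wy":-0.035,"wz":0},{"tx":0.23,"ty":0,"tz":-0.35,"wx":0,"wy":-0.035,"wz":0},{"tx":0.23,"ty":0,"tz":-0.35,"wx":0,"wy":-0.035,"wz":0},{"tx":0.23,"ty":0,"tz":-0.35,"wx":0,"wy":-0.035,"wz":0},{"tx":0.23,"ty":0,"tz":-0.35,"wx":0,"wy":-0.035,"wz":0},{"tx":0.23,"ty":0,"tz":-0.35,"wx":0,"wy":-0.035,"wz":0},{"tx":0.23,"ty":0,"tz":-0.35,"wx":0,"wy":-0.035,"wz":0},{"tx":0.23,"ty":0,"tz":-0.35,"wx":0,"wy":-0.035,"wz":0},{"tx":0.23,"ty":0,"tz":-0.35,"wx":0,"wy":-0.035,"wz":0},{"tx":0.23,"ty":0,"tz":-0.35,"wx":0,"wy":-0.035,"wz":0},{"tx":0.23,"ty":0,"tz":-0.35,"wx":0,"wy":-0.035,"wz":0}]'

```text
time_s: 37.23
ee_pos: [494.7, 129.2, 176.7]
ee_rot: [180.0, 67.9, 119.9]
force: [0.4, 0.5, -1.5]
gripper_width: 10.5
gripper_force: 55.0
```

```bash
python3 - <<'E'
from kin import *
log();p0,R0=pose();s=env.state();print(p0,s['ee_rot'],s['gripper_width'],s['force'],np.round(s['qpos']))
S=cam('scene');D=cam('side')
def crop(f,c,r=65):
    u,v=map(int,c);return cv2.resize(f['color'][max(v-r,0):v+r,max(u-r,0):u+r],(400,400),interpolation=2)
im=np.hstack([crop(S,proj(S,(500,100,80))),crop(D,proj(D,(500,100,80)))]);cv2.imwrite('pics/p2.png',im[:,:,::-1])
E
```

```text
[494.7 129.2 176.7] [180.   67.9 119.9] 10.469641214148593 [ 0.4  0.5 -1.5] [ 48.  30. 113. -62.  83.  55.]
```

View pics/p2.png

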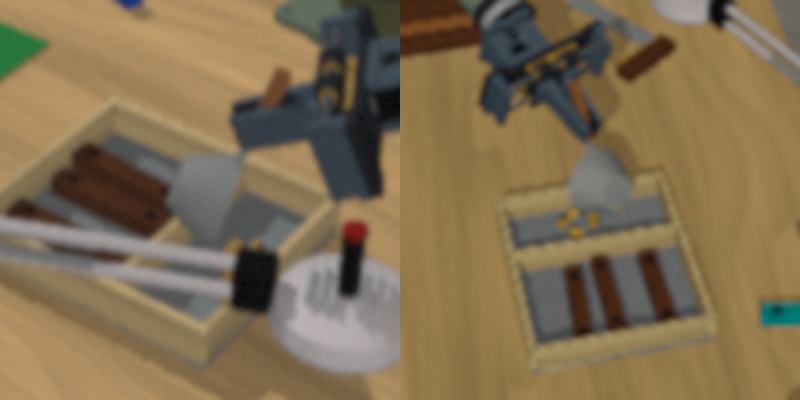

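The picture shows nuts lying in the narrow bay (around (578,222) in the right half) and the cup's mouth down. That was my 14th and last picture, so from here I measure numerically. I'll tip a little more with a small shake and count nuts.

>>> move_arm --plan '[{"tx":0.3,"ty":0,"tz":-0.5,"wx":0,"wy":-0.06,"wz":0},{"tx":0.3,"ty":0,"tz":-0.5,"wx":0,"wy":-0.06,"wz":0},{"tx":0,"ty":0,"tz":0,"wx":0,"wy":0,"wz":0},{"tx":0.3,"ty":0,"tz":-0.2,"wx":0,"wy":0,"wz":0},{"tx":-0.3,"ty":0,"tz":0.2,"wx":0,"wy":0,"wz":0},{"tx":0.3,"ty":0,"tz":-0.2,"wx":0,"wy":0,"wz":0},{"tx":-0.3,"ty":0,"tz":0.2,"wx":0,"wy":0,"wz":0},{"tx":0,"ty":0,"tz":0,"wx":0,"wy":0,"wz":0},{"tx":0,"ty":0,"tz":0,"wx":0,"wy":0,"wz":0},{"tx":0,"ty":0,"tz":0,"wx":0,"wy":0,"wz":0}]'

```text
time_s: 38.17
ee_pos: [489.0, 138.3, 175.4]
ee_rot: [179.4, 74.7, 119.4]
force: [0.2, 0.4, -1.9]
gripper_width: 10.6
gripper_force: 55.0
```

```bash
cat >> kin.py <<'E'
def nuts(f,z=15,lo=0):
    h=hsv(f);m=(abs(h[...,0].astype(int)-22)<7)&(h[...,1]>165)&(h[...,2]>60)
    for c,a,p in blobs(m,3):
        P=np.array([onz(f,*q,z)[:2] for q in p])
        if 350<P[:,0].mean()<640 and -120<P[:,1].mean()<200: print(f['name'],c,a,P.mean(0),P.min(0),P.max(0))
def trayrails(f,z=24,rmax=420,vmax=256):
    h=hsv(f);m=((h[...,0]<20)|(h[...,0]>165))&(h[...,2]<130)&(h[...,1]>90);m[vmax:]=0
    for c,a,p in blobs(m,60):
        P=np.array([onz(f,*q,z)[:2] for q in p]);r=cv2.minAreaRect(P.astype(np.float32))
        if 370<r[0][0]<620 and -120<r[0][1]<60: print('rail',f['name'],c,a,np.round(np.array(r[0]),1),np.round(r[1],1),round(r[2],1))
E
python3 - <<'E'
from kin import *
log();p0,R0=pose();s=env.state();print(p0,s['ee_rot'],s['gripper_width'],s['force'])
for n in('side','scene'): f=cam(n);nuts(f);trayrails(f,vmax=420)
E
```

```text
[489.  138.3 175.4] [179.4  74.7 119.4] 10.560588122528538 [ 0.2  0.4 -1.9]
side [255.  204.5] 4 [452.8 136.7] [448.4 133.9] [457.3 139.5]
side [264.3 204.3] 3 [491.4 131.6] [489.5 128. ] [494.4 133.7]
rail side [284.9 225.1] 133 [554.2   2.5] [ 22.2 124.1] 3.0
rail side [269.2 227.7] 140 [491.2  -0.5] [ 24.6 129.1] 4.0
rail side [259.5 230.2] 119 [451.9  -7.1] [119.3  19.4] 90.0
rail scene [290.7 254.3] 833 [500.9 -17.3] [145.5 145.5] 3.4
```

```bash
python3 - <<'E'
from kin import *
p,m=fit(load());p0,R0=pose();al=-60
bay=np.array([483.6,120.9]);lip=np.r_[bay+[20*.9974+12*.0715,20*.0715-12],70]
def at(T,z=None):
    v=rot2((-45-gx,3),T);return gpose(al,-40+T,np.r_[lip[:2]-v[0]*hv(al),z or lip[2]-v[1]])
print('A');prev=(p0,R0);prev=chain(prev,[at(115-7*i) for i in range(1,9)],p)
print('B');prev=chain(prev,[at(59-59*i/10,184+16*i/10) for i in range(1,11)],p)
E
```

```text
A
-1.75 -0.06 0.70 | 0.001 0.118 -0.002
-0.70 -0.00 1.31 | -0.000 0.122 -0.000
-0.70 0.00 1.31 | 0.000 0.122 0.000
-0.70 0.00 1.31 | -0.000 0.122 0.000
-0.70 -0.00 1.31 | -0.000 0.122 0.000
-0.70 0.00 1.31 | 0.000 0.122 0.000
-0.70 -0.00 1.31 | 0.000 0.122 -0.000
-0.70 -0.00 1.31 | 0.000 0.122 0.000
B
-0.96 0.00 0.06 | 0.000 0.103 0.000
-0.85 -0.00 0.07 | -0.000 0.103 0.000
-0.75 -0.00 -0.05 | 0.000 0.103 0.000
-0.63 0.00 -0.15 | 0.000 0.103 0.000
-0.50 0.00 -0.23 | -0.000 0.103 0.000
-0.35 0.00 -0.27 | 0.000 0.103 0.000
-0.19 -0.00 -0.29 | -0.000 0.103 0.000
-0.04 0.00 -0.28 | 0.000 0.103 0.000
0.11 -0.00 -0.24 | -0.000 0.103 -0.000
0.25 0.00 -0.16 | 0.000 0.103 0.000
```

>>> move_arm --plan '[{"tx":-1.75,"ty":-0.06,"tz":0.7,"wx":0.001,"wy":0.118,"wz":-0.002},{"tx":-0.7,"ty":0,"tz":1.31,"wx":0,"wy":0.122,"wz":0},{"tx":-0.7,"ty":0,"tz":1.31,"wx":0,"wy":0.122,"wz":0},{"tx":-0.7,"ty":0,"tz":1.31,"wx":0,"wy":0.122,"wz":0},{"tx":-0.7,"ty":0,"tz":1.31,"wx":0,"wy":0.122,"wz":0},{"tx":-0.7,"ty":0,"tz":1.31,"wx":0,"wy":0.122,"wz":0},{"tx":-0.7,"ty":0,"tz":1.31,"wx":0,"wy":0.122,"wz":0},{"tx":-0.7,"ty":0,"tz":1.31,"wx":0,"wy":0.122,"wz":0}]'

```text
time_s: 38.93
ee_pos: [543.0, 43.4, 165.8]
ee_rot: [179.8, 18.8, 120.0]
force: [-1.2, -1.3, -2.8]
gripper_width: 11.0
gripper_force: 55.0
```

>>> move_arm --plan '[{"tx":-0.96,"ty":0,"tz":0.06,"wx":0,"wy":0.103,"wz":0},{"tx":-0.85,"ty":0,"tz":0.07,"wx":0,"wy":0.103,"wz":0},{"tx":-0.75,"ty":0,"tz":-0.05,"wx":0,"wy":0.103,"wz":0},{"tx":-0.63,"ty":0,"tz":-0.15,"wx":0,"wy":0.103,"wz":0},{"tx":-0.5,"ty":0,"tz":-0.23,"wx":0,"wy":0.103,"wz":0},{"tx":-0.35,"ty":0,"tz":-0.27,"wx":0,"wy":0.103,"wz":0},{"tx":-0.19,"ty":0,"tz":-0.29,"wx":0,"wy":0.103,"wz":0},{"tx":-0.04,"ty":0,"tz":-0.28,"wx":0,"wy":0.103,"wz":0},{"tx":0.11,"ty":0,"tz":-0.24,"wx":0,"wy":0.103,"wz":0},{"tx":0.25,"ty":0,"tz":-0.16,"wx":0,"wy":0.103,"wz":0},{"tx":0,"ty":0,"tz":0,"wx":0,"wy":0,"wz":0},{"tx":0,"ty":0,"tz":0,"wx":0,"wy":0,"wz":0}]'

```text
time_s: 39.93
ee_pos: [564.4, 5.2, 183.5]
ee_rot: [-179.8, -39.9, 119.8]
force: [1.1, 0.3, -1.6]
gripper_width: 10.5
gripper_force: 55.0
```

```bash
python3 - <<'E'
from kin import *
log();p,m=fit(load());p0,R0=pose();s=env.state();print(p0,s['ee_rot'],s['gripper_width'],s['force'])
f=cam('wrist','w10');h=hsv(f);g=cv2.imread('pics/w9.png')[:,:,::-1]
hg=cv2.cvtColor(np.ascontiguousarray(g),cv2.COLOR_RGB2HSV)
for n,x in(('before',hg),('now',h)):
    r=x[100:190,220:340].astype(int);print(n,'yellow px in cup',((abs(r[...,0]-22)<8)&(r[...,1]>150)).sum())
for n in('side','scene'): f=cam(n);nuts(f)
al=-60;bay=np.array([483.6,120.9]);lip=bay+[20*.9974+12*.0715,20*.0715-12]
C1=lip+45*hv(al);C0=SC-120*hv(AL);n=16
P=[gpose(al+(AL-al)*i/n,-40,np.r_[C1+(C0-C1)*i/n+gx*hv(al+(AL-al)*i/n),205]) for i in range(1,n+1)]
chain((p0,R0),P,p)
E
```

```text
[564.4   5.2 183.5] [-179.8  -39.9  119.8] 10.489140064396427 [ 1.1  0.3 -1.6]
before yellow px in cup 2317
now yellow px in cup 67
side [275.3 198.7] 3 [542.1 156.8] [540.3 154.4] [544.5 160.9]
side [260.  200.7] 10 [476.4 155.1] [467.1 148.9] [485.3 159.8]
side [264.4 203.8] 5 [492.1 134.6] [489.5 128. ] [495.2 139.3]
side [254.7 204.7] 3 [451.3 136. ] [448.4 133.9] [453.2 139.5]
1.67 0.26 0.49 | 0.072 0.001 -0.091
1.25 0.38 1.05 | 0.074 0.000 -0.088
1.29 0.56 1.08 | 0.074 0.000 -0.088
1.31 0.75 1.10 | 0.074 0.000 -0.088
1.31 0.94 1.10 | 0.074 0.000 -0.088
1.29 1.13 1.08 | 0.074 0.000 -0.088
1.26 1.32 1.06 | 0.074 0.000 -0.088
1.21 1.50 1.02 | 0.074 0.000 -0.088
1.15 1.67 0.96 | 0.074 -0.000 -0.088
1.07 1.84 0.90 | 0.074 0.000 -0.088
0.98 1.98 0.82 | 0.074 0.000 -0.088
0.88 2.12 0.73 | 0.074 0.000 -0.088
0.76 2.24 0.64 | 0.074 0.000 -0.088
0.64 2.34 0.53 | 0.074 0.000 -0.088
0.50 2.42 0.42 | 0.074 0.000 -0.088
0.36 2.47 0.30 | 0.074 0.000 -0.088
```

The cup is empty (67 yellow px against 2317 before; one nut is about 390). Swing back to the scoop's original place.

>>> move_arm --plan '[{"tx":1.67,"ty":0.26,"tz":0.49,"wx":0.072,"wy":0,"wz":-0.091},{"tx":1.25,"ty":0.38,"tz":1.05,"wx":0.074,"wy":0,"wz":-0.088},{"tx":1.29,"ty":0.56,"tz":1.08,"wx":0.074,"wy":0,"wz":-0.088},{"tx":1.31,"ty":0.75,"tz":1.1,"wx":0.074,"wy":0,"wz":-0.088},{"tx":1.31,"ty":0.94,"tz":1.1,"wx":0.074,"wy":0,"wz":-0.088},{"tx":1.29,"ty":1.13,"tz":1.08,"wx":0.074,"wy":0,"wz":-0.088},{"tx":1.26,"ty":1.32,"tz":1.06,"wx":0.074,"wy":0,"wz":-0.088},{"tx":1.21,"ty":1.5,"tz":1.02,"wx":0.074,"wy":0,"wz":-0.088}]'

```text
time_s: 40.75
ee_pos: [494.4, 142.7, 193.0]
ee_rot: [179.9, -39.6, 173.3]
force: [0.6, -0.9, -1.5]
gripper_width: 10.6
gripper_force: 55.0
```

>>> move_arm --plan '[{"tx":1.15,"ty":1.67,"tz":0.96,"wx":0.074,"wy":0,"wz":-0.088},{"tx":1.07,"ty":1.84,"tz":0.9,"wx":0.074,"wy":0,"wz":-0.088},{"tx":0.98,"ty":1.98,"tz":0.82,"wx":0.074,"wy":0,"wz":-0.088},{"tx":0.88,"ty":2.12,"tz":0.73,"wx":0.074,"wy":0,"wz":-0.088},{"tx":0.76,"ty":2.24,"tz":0.64,"wx":0.074,"wy":0,"wz":-0.088},{"tx":0.64,"ty":2.34,"tz":0.53,"wx":0.074,"wy":0,"wz":-0.088},{"tx":0.5,"ty":2.42,"tz":0.42,"wx":0.074,"wy":0,"wz":-0.088},{"tx":0.36,"ty":2.47,"tz":0.3,"wx":0.074,"wy":0,"wz":-0.088},{"tx":0,"ty":0,"tz":0,"wx":0,"wy":0,"wz":0},{"tx":0,"ty":0,"tz":0,"wx":0,"wy":0,"wz":0}]'

```text
time_s: 41.58
ee_pos: [363.9, 285.2, 193.0]
ee_rot: [-179.8, -39.7, -134.3]
force: [0.5, -0.7, -2.0]
gripper_width: 10.5
gripper_force: 55.0
```

```bash
python3 - <<'E'
from kin import *
log();p0,R0=pose();s=env.state();print(p0,s['ee_rot'],s['gripper_width'],s['force'])
w,Rw=gpose(AL,-40,np.r_[SC+gx*hv(AL),43.]);print((R0.inv()*Rw).as_rotvec())
# grasp TCP when taken: measured 449.4,369.1,27.1
tgt=np.array([449.4,368.5,27.1]);a=tgt+[0,0,50]
show(seg(p0,R0,a,Rw,8));show(seg(a,Rw,tgt,Rw,1))
f=cam('wrist');h=hsv(f)
g=(h[...,1]<50)&(h[...,2]>50)&(h[...,2]<235)
for c,ar,p in blobs(cv2.morphologyEx(g.astype(np.uint8),cv2.MORPH_OPEN,np.ones((5,5))),2500): print(c,ar,p.min(0),p.max(0))
E
```

```text
[363.9 285.2 193. ] [-179.8  -39.7 -134.3] 10.507991943756501 [ 0.5 -0.7 -2. ]
[-0.  0. -0.]
-2.07 -0.04 0.16 | -0.000 0.001 -0.000
-2.07 -0.04 0.16 | -0.000 0.001 -0.000
-2.07 -0.04 0.16 | -0.000 0.001 -0.000
-2.07 -0.04 0.16 | -0.000 0.001 -0.000
-2.07 -0.04 0.16 | -0.000 0.001 -0.000
-2.07 -0.04 0.15 | -0.000 0.001 -0.000
-2.07 -0.04 0.15 | -0.000 0.001 -0.000
-2.07 -0.04 0.15 | -0.000 0.001 -0.000
-3.21 -0.00 3.83 | 0.000 0.000 0.000
[286.6 125. ] 16437 [210  23] [384 226]
[129.7 266.4] 7534 [ 52 196] [242 316]
[449.4 297.3] 2604 [388 281] [506 313]
```

>>> move_arm --plan '[{"tx":-2.07,"ty":-0.04,"tz":0.16,"wx":0,"wy":0,"wz":0},{"tx":-2.07,"ty":-0.04,"tz":0.16,"wx":0,"wy":0,"wz":0},{"tx":-2.07,"ty":-0.04,"tz":0.16,"wx":0,"wy":0,"wz":0},{"tx":-2.07,"ty":-0.04,"tz":0.16,"wx":0,"wy":0,"wz":0},{"tx":-2.07,"ty":-0.04,"tz":0.16,"wx":0,"wy":0,"wz":0},{"tx":-2.07,"ty":-0.04,"tz":0.16,"wx":0,"wy":0,"wz":0},{"tx":-2.07,"ty":-0.04,"tz":0.15,"wx":0,"wy":0,"wz":0},{"tx":-2.07,"ty":-0.04,"tz":0.15,"wx":0,"wy":0,"wz":0},{"tx":0,"ty":0,"tz":0,"wx":0,"wy":0,"wz":0},{"tx":0,"ty":0,"tz":0,"wx":0,"wy":0,"wz":0},{"tx":0,"ty":0,"tz":0,"wx":0,"wy":0,"wz":0}]'

```text
time_s: 42.55
ee_pos: [452.2, 364.6, 76.8]
ee_rot: [-179.8, -39.9, -134.7]
force: [-0.1, -0.3, -1.7]
gripper_width: 10.9
gripper_force: 55.0
```

```bash
python3 - <<'E'
from kin import *
log();p0,R0=pose();s=env.state();print(p0,s['force'])
f=cam('wrist','w11');a=cv2.imread('pics/w9.png',0);b=cv2.imread('pics/w11.png',0)
for n,(x0,x1,y0,y1) in dict(stem=(255,305,185,245),left=(205,245,110,180),right=(315,355,110,180),top=(235,325,82,105)).items():
    r=cv2.matchTemplate(b[max(y0-25,0):y1+25,x0-15:x1+15],a[y0:y1,x0:x1],cv2.TM_CCOEFF_NORMED);_,mx,_,l=cv2.minMaxLoc(r);print(n,round(mx,3),'shift',l[0]-15,l[1]-min(25,y0))
tgt=np.array([449.4,368.5,28.6]);show(seg(p0,R0,tgt,R0,1))
E
```

```text
[452.2 364.6  76.8] [-0.1 -0.3 -1.7]
stem 0.968 shift 0 0
left 0.947 shift 1 0
right 0.81 shift -10 8
top 0.59 shift -15 10
-3.15 0.49 3.65 | 0.000 0.000 0.000
```

The scoop hasn't slipped in the grip. Lower it to the bench, the last bit slowly.

>>> move_arm --plan '[{"tx":-0.9,"ty":0.1,"tz":1.0,"wx":0,"wy":0,"wz":0},{"tx":-0.9,"ty":0.1,"tz":1.0,"wx":0,"wy":0,"wz":0},{"tx":-0.7,"ty":0,"tz":0.8,"wx":0,"wy":0,"wz":0},{"tx":-0.4,"ty":0,"tz":0.5,"wx":0,"wy":0,"wz":0},{"tx":-0.2,"ty":0,"tz":0.25,"wx":0,"wy":0,"wz":0},{"tx":0,"ty":0,"tz":0,"wx":0,"wy":0,"wz":0},{"tx":0,"ty":0,"tz":0,"wx":0,"wy":0,"wz":0},{"tx":0,"ty":0,"tz":0,"wx":0,"wy":0,"wz":0}]'

```text
time_s: 43.27
ee_pos: [451.4, 367.8, 29.1]
ee_rot: [-179.8, -39.8, -134.6]
force: [0.3, -0.3, -1.6]
gripper_width: 10.7
gripper_force: 55.0
```

>>> move_arm --plan '[{"tx":-0.06,"ty":0,"tz":0.08,"wx":0,"wy":0,"wz":0},{"tx":0,"ty":0,"tz":0,"wx":0,"wy":0,"wz":0},{"tx":0,"ty":0,"tz":0,"wx":0,"wy":0,"wz":0}]'

```text
time_s: 43.52
ee_pos: [451.2, 367.7, 28.0]
ee_rot: [-179.8, -39.9, -134.6]
force: [-0.4, 1.1, -1.9]
gripper_width: 10.7
gripper_force: 55.0
```

>>> move_arm --plan '[{"tx":-0.07,"ty":0,"tz":0.08,"wx":0,"wy":0,"wz":0},{"tx":0,"ty":0,"tz":0,"wx":0,"wy":0,"wz":0},{"tx":0,"ty":0,"tz":0,"wx":0,"wy":0,"wz":0}]'

```text
time_s: 43.77
ee_pos: [451.2, 367.6, 27.2]
ee_rot: [-179.8, -39.9, -134.6]
force: [0.8, 0.5, 0.9]
gripper_width: 10.8
gripper_force: 55.0
```

>>> move_arm --plan '[{"tx":0,"ty":0,"tz":0,"wx":0,"wy":0,"wz":0},{"tx":0,"ty":0,"tz":0,"wx":0,"wy":0,"wz":0}]'

```text
time_s: 43.93
ee_pos: [451.3, 367.7, 27.2]
ee_rot: [-179.8, -39.9, -134.6]
force: [1.4, 0.8, 2.6]
gripper_width: 10.7
gripper_force: 55.0
```

Touched down (z force turned positive). Release and back out along the tool axis.

>>> move_arm --plan '[{"tx":0,"ty":0,"tz":0,"wx":0,"wy":0,"wz":0},{"tx":0,"ty":0,"tz":0,"wx":0,"wy":0,"wz":0},{"tx":0,"ty":0,"tz":0,"wx":0,"wy":0,"wz":0},{"tx":0,"ty":0,"tz":0,"wx":0,"wy":0,"wz":0},{"tx":0,"ty":0,"tz":0,"wx":0,"wy":0,"wz":0},{"tx":0,"ty":0,"tz":0,"wx":0,"wy":0,"wz":0},{"tx":0,"ty":0,"tz":-2.0,"wx":0,"wy":0,"wz":0},{"tx":0,"ty":0,"tz":-3.0,"wx":0,"wy":0,"wz":0},{"tx":0,"ty":0,"tz":-3.0,"wx":0,"wy":0,"wz":0},{"tx":0,"ty":0,"tz":-2.0,"wx":0,"wy":0,"wz":0},{"tx":0,"ty":0,"tz":0,"wx":0,"wy":0,"wz":0}]' --gripper 5.0 --force 20

```text
time_s: 44.85
ee_pos: [498.2, 415.6, 106.1]
ee_rot: [-179.8, -39.4, -134.6]
force: [-0.5, 0.3, 0.7]
gripper_width: 50.2
gripper_force: 0.0
```

```bash
python3 - <<'E'
from kin import *
log();p0,R0=pose();print(p0)
f=cam('wrist','w12');h=hsv(f);D=cam('side')
m=(h[...,0]<14)&(h[...,1]>120)&(h[...,2]>80)
for c,a,p in blobs(m,150):
    P=np.array([onz(f,*q,43)[:2] for q in p]);r=cv2.minAreaRect(P.astype(np.float32))
    if 200<r[0][0]<650 and 250<r[0][1]<550: print('handle',c,a,r)
g=(h[...,1]<50)&(h[...,2]>50)&(h[...,2]<230)
for c,a,p in blobs(cv2.morphologyEx(g.astype(np.uint8),cv2.MORPH_OPEN,np.ones((5,5))),1500):
    P=np.array([onz(f,*q,46)[:2] for q in p]);print('grey',c,a,cv2.minAreaRect(P.astype(np.float32)))
# route: up 240 vertical then to above tray with tool down yaw 94
a=p0+[0,0,230];show(seg(p0,R0,a,R0,8)[:1])
E
```

```text
[498.2 415.6 106.1]
handle [278.7 239.2] 1229 ((469.5736083984375, 387.0682067871094), (86.46882629394531, 9.7994384765625), 45.95188522338867)
grey [ 85.2 128. ] 1802 ((531.7496337890625, 149.61756896972656), (106.54255676269531, 40.355003356933594), 4.290154457092285)
grey [278.9 134.9] 5544 ((398.40301513671875, 312.7818298339844), (90.82328796386719, 87.79448699951172), 2.3952512741088867)
grey [279.1 305. ] 5174 ((509.3186950683594, 427.3979187011719), (21.719024658203125, 150.4947509765625), 45.627586364746094)
1.83 -0.01 -2.22 | 0.000 0.000 0.000
```

>>> move_arm --plan '[{"tx":2.8,"ty":0,"tz":-1.4,"wx":0,"wy":0,"wz":0},{"tx":2.8,"ty":0,"tz":-1.4,"wx":0,"wy":0,"wz":0},{"tx":2.8,"ty":0,"tz":-1.4,"wx":0,"wy":0,"wz":0},{"tx":2.8,"ty":0,"tz":-1.4,"wx":0,"wy":0,"wz":0},{"tx":2.8,"ty":0,"tz":-1.4,"wx":0,"wy":0,"wz":0},{"tx":2.8,"ty":0,"tz":-1.4,"wx":0,"wy":0,"wz":0},{"tx":2.8,"ty":0,"tz":-1.4,"wx":0,"wy":0,"wz":0},{"tx":2.8,"ty":0,"tz":-1.4,"wx":0,"wy":0,"wz":0},{"tx":0,"ty":0,"tz":0,"wx":0,"wy":-0.1164,"wz":0},{"tx":0,"ty":0,"tz":0,"wx":0,"wy":-0.1164,"wz":0},{"tx":0,"ty":0,"tz":0,"wx":0,"wy":-0.1164,"wz":0},{"tx":0,"ty":0,"tz":0,"wx":0,"wy":-0.1164,"wz":0}]'

```text
time_s: 45.95
ee_pos: [424.8, 342.0, 331.8]
ee_rot: [-179.9, -13.0, -134.5]
force: [-0.5, 0.1, 0.2]
gripper_width: 50.1
gripper_force: 0.0
```

>>> move_arm --plan '[{"tx":0,"ty":0,"tz":0,"wx":0,"wy":-0.1164,"wz":0},{"tx":0,"ty":0,"tz":0,"wx":0,"wy":-0.1164,"wz":0},{"tx":0,"ty":0,"tz":0,"wx":0,"wy":0,"wz":0.1196},{"tx":0,"ty":0,"tz":0,"wx":0,"wy":0,"wz":0.1196},{"tx":0,"ty":0,"tz":0,"wx":0,"wy":0,"wz":0.1196},{"tx":0,"ty":0,"tz":0,"wx":0,"wy":0,"wz":0.1196},{"tx":0,"ty":0,"tz":0,"wx":0,"wy":0,"wz":0.1196},{"tx":0,"ty":0,"tz":0,"wx":0,"wy":0,"wz":0.1196},{"tx":0,"ty":0,"tz":0,"wx":0,"wy":0,"wz":0.1196},{"tx":0,"ty":0,"tz":0,"wx":0,"wy":0,"wz":0.1196},{"tx":0,"ty":0,"tz":0,"wx":0,"wy":0,"wz":0.1196},{"tx":0,"ty":0,"tz":0,"wx":0,"wy":0,"wz":0.1196}]'

```text
time_s: 46.95
ee_pos: [424.1, 341.4, 330.8]
ee_rot: [-179.8, 0.1, 156.6]
force: [-0.2, -0.5, -0.2]
gripper_width: 49.8
gripper_force: 0.0
```

>>> move_arm --plan '[{"tx":0,"ty":0,"tz":0,"wx":0,"wy":0,"wz":0.1196},{"tx":-2.95,"ty":-2.81,"tz":0,"wx":0,"wy":0,"wz":0},{"tx":-2.95,"ty":-2.81,"tz":0,"wx":0,"wy":0,"wz":0},{"tx":-2.95,"ty":-2.81,"tz":0,"wx":0,"wy":0,"wz":0},{"tx":-2.95,"ty":-2.81,"tz":0,"wx":0,"wy":0,"wz":0},{"tx":-2.95,"ty":-2.81,"tz":0,"wx":0,"wy":0,"wz":0},{"tx":-2.95,"ty":-2.81,"tz":0,"wx":0,"wy":0,"wz":0},{"tx":-2.95,"ty":-2.81,"tz":0,"wx":0,"wy":0,"wz":0},{"tx":-2.95,"ty":-2.81,"tz":0,"wx":0,"wy":0,"wz":0},{"tx":0,"ty":0,"tz":0,"wx":0,"wy":0,"wz":0},{"tx":0,"ty":0,"tz":0,"wx":0,"wy":0,"wz":0},{"tx":0,"ty":0,"tz":0,"wx":0,"wy":0,"wz":0}]'

```text
time_s: 47.95
ee_pos: [516.8, 30.2, 332.0]
ee_rot: [180.0, -0.0, 150.1]
force: [-0.5, 0.0, 0.5]
gripper_width: 50.0
gripper_force: 0.0
```

```bash
python3 - <<'E'
from kin import *
log();p0,R0=pose();s=env.state();print(p0,s['ee_rot'])
f=cam('wrist','w13');h=hsv(f)
c0=np.array([489.3,42.1]);a=np.radians(4.1);M=np.array([[np.cos(a),np.sin(a)],[-np.sin(a),np.cos(a)]])
def tf(P): return (np.asarray(P)-c0)@M.T
g=(h[...,1]<45)&(h[...,2]>70)&(h[...,2]<215)
m=((h[...,0]<20)|(h[...,0]>165))&(h[...,2]<130)&(h[...,1]>90);m[300:]=0
for c,ar,p in blobs(m,300):
    P=tf([onz(f,*q,26)[:2] for q in p]);r=cv2.minAreaRect(P.astype(np.float32))
    if abs(r[0][0])<140 and abs(r[0][1])<170: print('rail tray frame',c,ar,np.round(r[0],1),np.round(r[1],1),round(r[2],1))
for ss,lab in((130,'y'),):
    m=(abs(h[...,0].astype(int)-21)<8)&(h[...,1]>ss)&(h[...,2]>50);m[330:]=0
    for c,ar,p in blobs(m,40):
        P=tf([onz(f,*q,15)[:2] for q in p])
        if abs(P.mean(0)[0])<105 and -125<P.mean(0)[1]<125: print('nut tray frame',c,ar,P.mean(0),P.min(0),P.max(0))
S=h[...,1];print('proj bay',proj(f,(483.6,120.9,8)))
u,v=map(int,proj(f,(483.6,120.9,8)))
E
```

```text
[516.8  30.2 332. ] [180.   -0.  150.1]
rail tray frame [229.6 156.2] 1093 [-40.5 -58.6] [130.1  23.7] 85.1
rail tray frame [250.4 174.3] 1156 [ -1.  -49.2] [128.8  23.4] 89.9
rail tray frame [271.4 209.8] 1217 [ 62. -54.] [ 24.9 131.4] 0.1
nut tray frame [329.8 110.9] 280 [-14.1 105.2] [-38.4  87.2] [  9.4 124.4]
nut tray frame [306.8 122.3] 85 [-18.3  66.6] [-26.8  60.9] [-9.8 73. ]
nut tray frame [329.  130.1] 67 [ 9.6 88.3] [ 3.2 81.6] [16.2 95.2]
nut tray frame [360.1 150.9] 94 [ 62.1 112.1] [ 55.3 102.7] [ 69.  121.9]
proj bay (np.float64(319.79598477577497), np.float64(127.9700219946832))
```

Rails lie in the bay at tray-frame (-40,-59), (-1,-49) and (62,-54), all flat. Nuts: three single blobs plus one cluster, so I'll take a closer look to count them.

>>> move_arm --plan '[{"tx":0.06,"ty":1.14,"tz":2.5,"wx":0,"wy":0,"wz":0},{"tx":0.06,"ty":1.14,"tz":2.5,"wx":0,"wy":0,"wz":0},{"tx":0.06,"ty":1.14,"tz":2.5,"wx":0,"wy":0,"wz":0},{"tx":0.06,"ty":1.14,"tz":2.5,"wx":0,"wy":0,"wz":0},{"tx":0.06,"ty":1.14,"tz":2.5,"wx":0,"wy":0,"wz":0},{"tx":0.06,"ty":1.14,"tz":2.5,"wx":0,"wy":0,"wz":0},{"tx":0,"ty":0,"tz":0,"wx":0,"wy":0,"wz":0},{"tx":0,"ty":0,"tz":0,"wx":0,"wy":0,"wz":0},{"tx":0,"ty":0,"tz":0,"wx":0,"wy":0,"wz":0}]'

```text
time_s: 48.75
ee_pos: [549.7, 91.8, 184.8]
ee_rot: [179.9, 0.3, 150.2]
force: [0.5, 0.1, 0.0]
gripper_width: 50.0
gripper_force: 0.0
```

```bash
python3 - <<'E'
from kin import *
log();p0,R0=pose();print(p0)
f=cam('wrist','w14');h=hsv(f)
c0=np.array([489.3,42.1]);a=np.radians(4.1);M=np.array([[np.cos(a),np.sin(a)],[-np.sin(a),np.cos(a)]])
def tf(P): return (np.asarray(P)-c0)@M.T
for ss in(150,170,190,205):
    m=(abs(h[...,0].astype(int)-21)<8)&(h[...,1]>ss)&(h[...,2]>40);m[330:]=0;print(ss)
    for c,ar,p in blobs(m,40):
        P=tf([onz(f,*q,15)[:2] for q in p])
        if abs(P.mean(0)[0])<125 and -40<P.mean(0)[1]<150:
            r=cv2.minAreaRect(P.astype(np.float32));print('  ',c,ar,P.mean(0),P.min(0),P.max(0))
# rail tilt check: second view at other height plane
m=((h[...,0]<20)|(h[...,0]>165))&(h[...,2]<130)&(h[...,1]>90);m[330:]=0
for c,ar,p in blobs(m,300): print('rail',c,ar,tf(onz(f,*c,26)[:2]))
# text thumbnail of the cluster
x=[proj(f,np.r_[c0+M.T@np.array(q),15]) for q in((-45,80),(15,80),(-45,128),(15,128))];x=np.array(x);u0,v0=x.min(0).astype(int);u1,v1=x.max(0).astype(int)
sub=h[v0:v1:2,u0:u1:2]
for r in sub: print(''.join('#' if (abs(int(q[0])-21)<8 and q[1]>150) else ('+' if q[1]>100 else '.') for q in r))
E
```

```text
[549.7  91.8 184.8]
150
   [284.7 105.9] 544 [-13.6 105. ] [-38.2  86.2] [  9.6 123. ]
   [251.3 122.8] 170 [-18.3  66.5] [-27.1  60.3] [-9.8 72.8]
   [283.4 133.5] 116 [ 9.7 87.8] [ 3.5 81.6] [15.7 93.8]
   [329.7 162.8] 179 [ 62.3 111.6] [ 55.6 102.9] [ 69.2 120.3]
170
   [285.1 106.2] 480 [-13.1 105.1] [-37.9  87. ] [  9.6 122.1]
   [251.3 123. ] 139 [-18.1  66.4] [-26.2  60.5] [-10.1  72.6]
   [283.5 133.6] 96 [ 9.8 87.8] [ 4.1 82.2] [15.4 93.2]
   [329.6 162.8] 159 [ 62.3 111.6] [ 56.2 103.3] [ 68.6 119.8]
190
   [287.6 105.8] 93 [-12.1 107.5] [-19.1  98.8] [ -3.9 114. ]
205
rail [539. 110.] 1159 [145.9 388.3]
rail [152.8 170.1] 1750 [-39.4 -47.7]
rail [179.6 195.4] 1728 [  0.2 -39.4]
rail [216.8 236.3] 1533 [ 59.9 -33. ]
rail [376.8 301.7] 352 [235.2  74.5]
rail [180.9 302.1] 349 [ 102.8 -123.7]
..................+.....++++++++++++
...................+.....+++++++++++
...................++.....++++++++++
....................+.....++++++++++
.....................+.....+++++++++
.....................++.....++++++++
......................++.....+++++++
.......................+....
[... 344 characters left out ...]
.....++###############.....++.....
............+#################++....
..............################.+....
..............+#####+.########.++...
..............+#####..+#######..++..
................+......#######...+..
+###...................+######...++.
####+...................######....++
#####...................######.....+
##+.##..................+++++.......
##+.##..............................
#######.............................
+######..........+++................
.####+..........+####...............
.+##............#####+..............
...............+######..............
...............+######..............
................#####+..............
................+###+...............
```

The cluster is three nuts touching, so 3 + 3 = 6, all inside the narrow bay. Now back to the lamp.

>>> move_arm --plan '[{"tx":0,"ty":0,"tz":-3.9,"wx":0,"wy":0,"wz":0},{"tx":0,"ty":0,"tz":-3.9,"wx":0,"wy":0,"wz":0},{"tx":0,"ty":0,"tz":-3.9,"wx":0,"wy":0,"wz":0},{"tx":0,"ty":0,"tz":-3.9,"wx":0,"wy":0,"wz":0},{"tx":0.43,"ty":3.92,"tz":0,"wx":0,"wy":0,"wz":0},{"tx":0.43,"ty":3.92,"tz":0,"wx":0,"wy":0,"wz":0},{"tx":0.43,"ty":3.92,"tz":0,"wx":0,"wy":0,"wz":0},{"tx":0.43,"ty":3.92,"tz":0,"wx":0,"wy":0,"wz":0},{"tx":0.43,"ty":3.92,"tz":0,"wx":0,"wy":0,"wz":0},{"tx":0.43,"ty":3.92,"tz":0,"wx":0,"wy":0,"wz":0},{"tx":0.43,"ty":3.92,"tz":0,"wx":0,"wy":0,"wz":0},{"tx":0,"ty":0,"tz":0,"wx":0,"wy":0,"wz":0}]' --gripper 8.0

```text
time_s: 49.8
ee_pos: [661.1, 350.5, 337.6]
ee_rot: [179.8, 0.1, 150.4]
force: [-1.6, -0.4, -0.7]
gripper_width: 79.6
gripper_force: 0.0
```

>>> move_arm --plan '[{"tx":0,"ty":0,"tz":0,"wx":0,"wy":0,"wz":0},{"tx":0,"ty":0,"tz":0,"wx":0,"wy":0,"wz":0},{"tx":0,"ty":0,"tz":0,"wx":0,"wy":0,"wz":0}]'

```text
time_s: 50.05
ee_pos: [659.4, 342.5, 342.0]
ee_rot: [179.8, 0.3, 150.0]
force: [-0.3, -0.5, 0.3]
gripper_width: 79.9
gripper_force: 0.0
```

```bash
python3 - <<'E'
from kin import *
log();p0,R0=pose();print(p0)
f=cam('wrist');h=hsv(f);red=((h[...,0]<8)|(h[...,0]>172))&(h[...,1]>150)&(h[...,2]>70)
for c,a,p in blobs(red,150): print('red',c,a,onz(f,*c,286))
go((660.5,344.5,246),150)
q=np.linspace(-1.1,.05,13);p=320*np.c_[-np.cos(q),-np.sin(q)];d=np.diff(p,axis=0)
c,n=np.cos(np.radians(150)),np.sin(np.radians(150))
print(np.round(np.c_[c*d[:,0]+n*d[:,1],n*d[:,0]-c*d[:,1]]/10,2).tolist())
E
```

```text
[659.4 342.5 342. ]
red [282.7 231. ] 448 [659.7 345.9 286. ]
from [659.4 342.4 342.1] 150.02552321537542 t(cm) [0.  0.2 9.6] rows 2.3437646539048673 wz 0.0
[[1.55, -2.65], [1.29, -2.78], [1.01, -2.89], [0.73, -2.98], [0.44, -3.03], [0.15, -3.06], [-0.14, -3.06], [-0.43, -3.03], [-0.72, -2.98], [-1.0, -2.9], [-1.28, -2.79], [-1.54, -2.65]]
```

>>> move_arm --plan '[{"tx":0,"ty":0.2,"tz":3.2,"wx":0,"wy":0,"wz":0},{"tx":0,"ty":0,"tz":3.2,"wx":0,"wy":0,"wz":0},{"tx":0,"ty":0,"tz":3.2,"wx":0,"wy":0,"wz":0},{"tx":0,"ty":0,"tz":0,"wx":0,"wy":0,"wz":0},{"tx":0,"ty":0,"tz":0,"wx":0,"wy":0,"wz":0}]'

```text
time_s: 50.52
ee_pos: [660.2, 344.3, 243.7]
ee_rot: [-180.0, 0.1, 150.0]
force: [-0.4, -0.9, 0.7]
gripper_width: 80.1
gripper_force: 0.0
```

>>> move_arm --plan '[{"tx":0,"ty":0,"tz":0,"wx":0,"wy":0,"wz":0},{"tx":0,"ty":0,"tz":0,"wx":0,"wy":0,"wz":0},{"tx":0,"ty":0,"tz":0,"wx":0,"wy":0,"wz":0},{"tx":0,"ty":0,"tz":0,"wx":0,"wy":0,"wz":0},{"tx":0,"ty":0,"tz":0,"wx":0,"wy":0,"wz":0},{"tx":0,"ty":0,"tz":0,"wx":0,"wy":0,"wz":0},{"tx":0,"ty":0,"tz":0,"wx":0,"wy":0,"wz":0},{"tx":0,"ty":0,"tz":0,"wx":0,"wy":0,"wz":0},{"tx":0,"ty":0,"tz":0,"wx":0,"wy":0,"wz":0},{"tx":0,"ty":0,"tz":0,"wx":0,"wy":0,"wz":0},{"tx":0,"ty":0,"tz":0,"wx":0,"wy":0,"wz":0},{"tx":0,"ty":0,"tz":0,"wx":0,"wy":0,"wz":0}]' --gripper 0.5 --force 6

```text
time_s: 51.52
ee_pos: [660.9, 345.6, 243.7]
ee_rot: [179.9, 0.2, 150.1]
force: [-0.4, -0.7, 0.0]
gripper_width: 16.0
gripper_force: 6.0
```

>>> move_arm --plan '[{"tx":1.55,"ty":-2.65,"tz":0,"wx":0,"wy":0,"wz":0},{"tx":1.29,"ty":-2.78,"tz":0,"wx":0,"wy":0,"wz":0},{"tx":1.01,"ty":-2.89,"tz":0,"wx":0,"wy":0,"wz":0},{"tx":0.73,"ty":-2.98,"tz":0,"wx":0,"wy":0,"wz":0},{"tx":0.44,"ty":-3.03,"tz":0,"wx":0,"wy":0,"wz":0},{"tx":0.15,"ty":-3.06,"tz":0,"wx":0,"wy":0,"wz":0}]'

```text
time_s: 52.02
ee_pos: [527.2, 221.2, 243.0]
ee_rot: [179.9, 0.0, 150.2]
force: [0.3, 2.3, -0.6]
gripper_width: 15.8
gripper_force: 6.0
```

>>> move_arm --plan '[{"tx":-0.14,"ty":-3.06,"tz":0,"wx":0,"wy":0,"wz":0},{"tx":-0.43,"ty":-3.03,"tz":0,"wx":0,"wy":0,"wz":0},{"tx":-0.72,"ty":-2.98,"tz":0,"wx":0,"wy":0,"wz":0},{"tx":-1.0,"ty":-2.9,"tz":0,"wx":0,"wy":0,"wz":0},{"tx":-1.28,"ty":-2.79,"tz":0,"wx":0,"wy":0,"wz":0},{"tx":-1.54,"ty":-2.65,"tz":0,"wx":0,"wy":0,"wz":0},{"tx":0,"ty":0,"tz":0,"wx":0,"wy":0,"wz":0},{"tx":0,"ty":0,"tz":0,"wx":0,"wy":0,"wz":0},{"tx":0,"ty":0,"tz":0,"wx":0,"wy":0,"wz":0},{"tx":0,"ty":0,"tz":0,"wx":0,"wy":0,"wz":0}]'

```text
time_s: 52.85
ee_pos: [485.3, 44.6, 243.4]
ee_rot: [-180.0, -0.0, 150.1]
force: [-5.7, -1.2, 2.3]
gripper_width: 15.7
gripper_force: 6.0
```

>>> move_arm --plan '[{"tx":0,"ty":0,"tz":0,"wx":0,"wy":0,"wz":0},{"tx":0,"ty":0,"tz":0,"wx":0,"wy":0,"wz":0},{"tx":0,"ty":0,"tz":0,"wx":0,"wy":0,"wz":0},{"tx":0,"ty":0,"tz":0,"wx":0,"wy":0,"wz":0},{"tx":0,"ty":0,"tz":0,"wx":0,"wy":0,"wz":0},{"tx":0,"ty":0,"tz":0,"wx":0,"wy":0,"wz":0},{"tx":0,"ty":0,"tz":0,"wx":0,"wy":0,"wz":0},{"tx":0,"ty":0,"tz":-3.0,"wx":0,"wy":0,"wz":0},{"tx":0,"ty":0,"tz":-3.0,"wx":0,"wy":0,"wz":0},{"tx":0,"ty":0,"tz":-3.0,"wx":0,"wy":0,"wz":0},{"tx":0,"ty":0,"tz":-3.0,"wx":0,"wy":0,"wz":0},{"tx":0,"ty":0,"tz":0,"wx":0,"wy":0,"wz":0}]' --gripper 7.0

```text
time_s: 53.85
ee_pos: [489.0, 44.5, 369.5]
ee_rot: [179.5, 0.7, 150.1]
force: [0.3, 0.0, 0.9]
gripper_width: 70.0
gripper_force: 0.0
```

```bash
python3 - <<'E'
from kin import *
p0,R0=pose();s=env.state();print(p0,s['force'],s['time_s'])
f=cam('wrist');h=hsv(f);red=((h[...,0]<8)|(h[...,0]>172))&(h[...,1]>150)&(h[...,2]>70)
for c,a,p in blobs(red,150): print('lamp cap',c,a,onz(f,*c,286),'tray mid 489,42')
D=cam('side');trayrails(D,vmax=420)
m,hull=matmask(D);print('rails left on mat',[r for _,_,r in rails(D)[0]])
m=(hsv(D)[...,0]<14)&(hsv(D)[...,1]>140)&(hsv(D)[...,2]>70);m[:150]=0;m[172:]=0;m[:,:242]=0;m[:,262:]=0
for c,a,p in blobs(m,6): print('scoop handle',c,a,onz(D,*c,43))
E
```

```text
[489.   44.5 369.5] [0.3 0.  0.9] 53.85
lamp cap [276.  216.7] 354 [485.1  45.  286. ] tray mid 489,42
rail side [284.9 225.3] 135 [553.9   1.6] [ 23.1 124. ] 3.1
rail side [269.2 227.5] 140 [491.7   0. ] [ 24.6 129.9] 4.5
rail side [259.5 230.5] 122 [451.6  -7.7] [120.5  20. ] 90.0
rails left on mat []
```

```bash
python3 -c "
from workcell import env
print(env.job_done())"
```

```text
the job is handed in; nothing more can be done
None
```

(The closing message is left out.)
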